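# Change the flat D cell on the circuit board

### The job

The cell in the holder on the white circuit board is flat: take it out, lay it in the red tub, and then fit the fresh cell from the blue tray without forcing it, minus end against the coil spring and plus end fully down on its contact. Set the cells down rather than dropping them, and leave the knife switch open, the lamp untouched and the glassware, microscope and tube rack where they stand.

Things in the scene. Friction and masses are not known exactly. Their poses are not given: they have to be found in the camera images.
- board: White circuit board, 180 (x) x 260 (y) x 12 mm, fixed; origin at the centre of its underside, z up. The grey cell holder on it is centred on x = -40, y = -5 mm and holds the cell along y: spring at the -y end, plus contact at the +y end. Brass posts 22 mm tall at x = +72, y = +-112 mm; white switch base (30 x 78 mm) around x = +48, y = -50 mm.
- seat (a point): Middle of a properly seated cell, on the holder's axis, 40.5 mm above the bench; axes as the board's. The cell lies on a saddle 25 mm wide and 56 mm long, lowest line 24 mm above the bench, sides free for the fingers at mid-length. Cheeks 3 mm thick, 38 mm apart inside, tops 46 mm above the bench, flank only its ends: beyond 22 mm from the seat on both sides.
- plus_contact (a point): Centre of the brass contact's inner face, 31 mm from the seat towards board +y. The end wall behind it, like the one at the spring end (inner face 44 mm from the seat), is 46 mm wide, 5 mm thick, top 50 mm above the bench: a level cell cannot get in over them; its minus end goes in first against the spring, plus end raised 25 to 30 degrees, then the plus end comes down.
- spring_tip (a point): Tip of the coil spring on the holder's axis (blunt, 7 mm radius, moves with the spring). Relaxed it stands 22 mm from the seat towards board -y; a seated cell (61 mm long) holds it pushed in by 8 mm.
- spring (a joint): How far the coil spring is pushed in, m: 0 relaxed, 0.008 with a cell seated, 0.016 fully in. It pushes towards board +y with 600 N/m, so 4.8 N on a seated cell and 9.6 N fully in.
- switch (a joint): Knife switch, angle of the blade, rad: 0 closed (lying down in its jaws), 1.5 straight up. Hinge at board x = +48, y = -20 mm, 32 mm above the bench; blade and black handle reach 82 mm from the hinge towards board -y when down. It stands open, stiff enough to stay where it is.
- switch_handle (a point): Middle of the knife switch's handle (12 mm thick), 70 mm from the hinge.
- lamp: Small glass bulb in a brass socket on a black 36 x 36 mm base, fixed on the board at x = +38, y = +65 mm; origin at the middle of its underside on the board's top, bulb top 47.5 mm above that, bulb 17 mm wide. Fragile.
- flat: Flat (spent) D cell, green with a white band at the plus end: 33 mm diameter, 61 mm long with the 10 mm wide, 2.5 mm high plus nub, about 140 g. Origin at mid-length on its axis; its x axis runs along it from the minus end (flat steel) to the plus end (nub). It starts seated in the holder.
- fresh: Fresh D cell, black with a copper band at the plus end; same size, origin and axes as the flat one. It starts lying in the blue tray.
- fresh_plus (a point): Tip of the fresh cell's plus nub, 30.5 mm from its origin along +x.
- tray: Blue tray, 126 x 134 mm, walls 24 mm high and 3 mm thick, fixed; origin under its centre, z up. In its middle a saddle along its x axis carries the fresh cell, whose lowest line lies 8 mm above the bench; floor 3 mm above the bench, 47 mm free on each side of the cell.
- tub: Red tub for used cells, outside 170 (x) x 140 (y) x 50 mm high, walls 4 mm, floor 4 mm above the bench, open on top, empty, fixed; origin under its centre, z up.
- beaker: Glass beaker standing loose, 70 mm diameter, 95 mm tall; origin at the middle of its foot.
- flask: Conical glass flask standing loose, 84 mm wide at the foot, 118 mm tall; origin at the middle of its foot.
- microscope: Student microscope, loose, 2.6 kg, about 190 x 120 mm on the bench and 302 mm tall; origin at the middle of its foot.
- rack: Blue test tube rack with tubes, loose, 75 (x) x 210 (y) mm, 150 mm tall; origin at the middle of its foot.

How it is judged:
On the way, in this order (a step that is already met when the one before it is completed fails the run):
1. the flat cell lies in the red tub, let go (x of flat in the frame of tub between -0.075 and 0.075 m and y of flat in the frame of tub between -0.062 and 0.062 m and z of flat in the frame of tub between 0 and 0.045 m and contact force between the fingers and flat below 0.1 N and linear speed of flat below 0.1 m/s), for 0.1 s.
2. the fresh cell is seated in the holder, minus end on the spring, let go (distance between fresh_plus and plus_contact below 0.004 m and distance between fresh and seat below 0.004 m and angle between the x axis of fresh and the y axis of board, either way round below 0.07 rad and value of joint spring above 0.005 m and contact force between the fingers and flat below 0.1 N and contact force between the fingers and fresh below 0.1 N), for 0.2 s.
At the end, for the whole second after the job is handed in: Flat cell in the red tub. Fresh cell in the holder: plus nub within 4 mm of its contact, middle within 4 mm of the seat, axis within 0.07 rad, spring pushed in over 5 mm. Both let go and slower than 0.02 m/s; knife switch above 0.5 rad (all of step 2 and x of flat in the frame of tub between -0.075 and 0.075 m and y of flat in the frame of tub between -0.062 and 0.062 m and z of flat in the frame of tub between 0 and 0.045 m and linear speed of each of flat, fresh below 0.02 m/s and value of joint switch above 0.5 rad); the robot touches nothing.
It fails at once if a cell dropped or thrown (falling faster than 1 m/s out of the fingers, a drop of about 50 mm) ((contact force between the fingers and flat below 0.1 N and linear speed of flat above 1 m/s) or (contact force between the fingers and fresh below 0.1 N and linear speed of fresh above 1 m/s)).
It fails at once if the knife switch closed (below 0.5 rad) (value of joint switch below 0.5 rad).
It fails at once if the lamp knocked (over 2 N) (contact force between lamp and anything else above 2 N).
It fails at once if the beaker, flask, microscope or tube rack moved more than 20 mm or tipped (distance of any of beaker, flask, microscope, rack from where it was at the start of the episode above 0.02 m or angle between any of beaker, flask, microscope, rack's own z axis and vertical above 0.3 rad).
It fails at once if the fresh cell forced into the holder (over 50 N between cell and board while the fingers bear on it) (contact force between fresh and board above 50 N and contact force between the fingers and fresh above 10 N).
It also fails if it takes over 67 s, if anything falls off the work surface, if the arm or the gripper's body presses on something with over 40 N, if the wrist force passes 120 N, or if a joint passes its speed limit or range.

### The arm

A 6-joint arm with a two-finger parallel gripper is mounted at the origin on the work surface. World frame = base frame: x ahead of the robot, y to its left, z up, the work surface at z = 0. Lengths are in m, angles in rad, forces in N, time in s.
With the tool pointing down it reaches from about 0.225 to 0.725 m from the base axis. Payload 3.1 kg.
Tool frame: the origin (TCP) lies at the very end of the fingers, on their centre line; the grasp point (between the pads) lies 19 mm behind it; z points along the fingers, y is the direction in which the jaws open and shut (so a half turn about z gives the same grasp; the last joint's range is limited). The gripper opens to 85 mm and grips with 20 to 120 N. Pads are 22 mm wide; open, the fingers measure 114 mm over their backs; the gripper's body (76 mm by 85 mm) begins 54 mm behind the grasp point. The pads swing forward as they close: fully open they stand 13 mm farther back than shut.
Start: joints at [-1.373, 0.048, 0.099, 1.622, 0, 1.443], TCP at [0.168, -0.497, 0.231] pointing down, gripper open.
Joint ranges: [-2.91, 2.91], [-0.99, 1.94], [-1.21, 1.42], [-2.12, 2.29], [-1.49, 1.47], [-3.14, 3.14]. Speed limits (rad/s): [2.79, 2.79, 3.14, 3.14, 3.14, 3.14].

### API

Orientations are given as a unit quaternion [x, y, z, w].
In Python, from workcell import * gives the robot as it stands.
- The arm moves only by the tool carry_out, never from a script. Its argument "motion" is a list of rows, each an object of numbers: "tx", "ty", "tz": the shift along the tool's x, y, z in cm; "spin": the turn about the tool's z in rad. A call has 1 to 20 rows; each row shifts and turns the commanded pose from where the row before left it, along the tool's axes as they then stand; what a row does not reach is not made up. A row lasts 1/8 s, in which the tool goes at most 62.5 mm and 10.7 degrees, less where a joint would pass 70% of its speed; a pose out of reach is approached as far as the arm can. A call with a gripper value outside its range is refused whole. "fingers" is the opening in per cent of the stroke, from 0 (shut) to 100 (fully open), set as the call begins (left out, the last holds). The fingers move at their own pace and stop on an object; "force" is the grip in N (left out, the last holds). Time passes only in rows, so rows that do not move let the fingers close. It gives the time, the measured TCP pose, the force and the opening at its end, in the units of the state.
- get_obs(): the state, without advancing time (a new reading comes with each control period).
- snapshot(name): name is "scene" or "top" or "wrist"; returns a dict with "pixels" (384x512x3 uint8, red, green, blue), "z_map" (384x512 float32, m along the optical axis (not along the pixel's ray), 0 where there is no reading), "mtx" (3x3 intrinsics, pixels), "k1" (the pictures are not rectified: a ray, as slopes to the right and down, at radius r is drawn at 1 + k1 r^2 times it, then the intrinsics apply), "R" (3x3) and "t" (3): a world point X has camera coordinates R X + t. Camera axes: x right, y down, z forward; pixel columns grow to the right and rows downward; lengths in m; the calibration is good to about 2 mm. A picture is of the moment at which its call begins.
- close_job(): hands the job in, once; it reports no verdict.
The state is a dict: "t": time; "joint_pos": joint angles; "joint_velocities": joint speeds; "effort": joint torques, N m; "tool_pos": TCP position; "ee_rot": TCP orientation; "force": force on the tool from outside, world axes, zero at the start; "torque": the same for the moment, N m; "width": finger opening in m.
Only numpy, scipy, OpenCV 4.12 (cv2) and the standard library are available. Lean on these libraries where they do the work, as an engineer would, in place of code of your own. Each camera call takes 0.05 s, during which the arm holds its last target.

## Working session

There is one attempt and no reset: what is moved stays moved. The work goes in short steps, Python scripts to look and compute and a tool call to move; the robot and the scene stay as the last step left them, time stands still between calls to the robot, and variables do not carry over. Pictures are saved under pics/ and viewed, and the job is handed in when it is done.

Besides the shell and the picture viewer there is one more tool, called by a JSON object that holds its "op" and its "data", one argument or row to a line. carry_out: Moves the arm, as the interface text tells. Its arguments: {"type":"object","properties":{"motion":{"type":"array"},"fingers":{"type":"number"},"force":{"type":"number"}},"required":["motion"]}

```bash
ls; mkdir -p pics; python3 - <<'E'
from workcell import *
import cv2,numpy as np
print(get_obs())
for n in ["scene","top","wrist"]:
    s=snapshot(n); cv2.imwrite(f"pics/{n}0.png",cv2.resize(s["pixels"][:,:,::-1],(800,600)))
    np.savez(f"{n}0.npz",**s); print(n,s["mtx"],s["k1"],s["R"],s["t"])
E
```

```text
pics
{'t': 0.0, 'joint_pos': array([-1.37278303e+00,  4.87834275e-02,  9.75510794e-02,  1.62202117e+00,
        4.48415887e-07,  1.44302214e+00]), 'joint_velocities': array([ 0.00081675, -0.00116046, -0.000742  , -0.00072863, -0.00199533,
       -0.00122999]), 'effort': array([ 4.96788580e-04, -3.38785422e+01,  3.20014286e+01,  2.03888188e-02,
       -2.92323477e-05, -2.25960690e-06]), 'tool_pos': array([ 0.1679037 , -0.49675528,  0.23007676]), 'ee_rot': array([ 9.86761380e-01,  1.62174196e-01, -4.29148446e-05, -1.22784738e-03]), 'force': array([0.23122435, 0.26843393, 0.25341312]), 'torque': array([ 0.03285068, -0.01529829, -0.04735263]), 'width': 0.0850259270824798}
scene [[413.21148177   0.         253.28800949]
 [  0.         413.21148177 190.88360571]
 [  0.           0.           1.        ]] -0.11687162662485047 [[-0.12387459  0.99212698  0.01841593]
 [ 0.53414478  0.08230973 -0.84137653]
 [-0.83626817 -0.0943884  -0.54013552]] [ 0.06458232 -0.24886399  2.17217263]
top [[422.38036843   0.         251.75459284]
 [  0.         422.38036843 191.22824647]
 [  0.           0.           1.        ]] -0.02869792083735986 [[ 0.00915607 -0.99995009 -0.00399702]
 [-0.97751006 -0.00810825 -0.21073286]
 [ 0.21068993  0.00583661 -0.97753552]] [-0.02052092  0.52360433  1.4439118 ]
wrist [[278.38854446   0.         258.15754966]
 [  0.         278.38854446 194.1908205 ]
 [  0.           0.           1.        ]] -0.03268888798500953 [[ 0.31990313 -0.94744876 -0.00168581]
 [-0.90405577 -0.30578298  0.29863008]
 [-0.28345219 -0.09400863 -0.95436745]] [-0.52290541 -0.03873014  0.37978858]
```

View pics/top0.png

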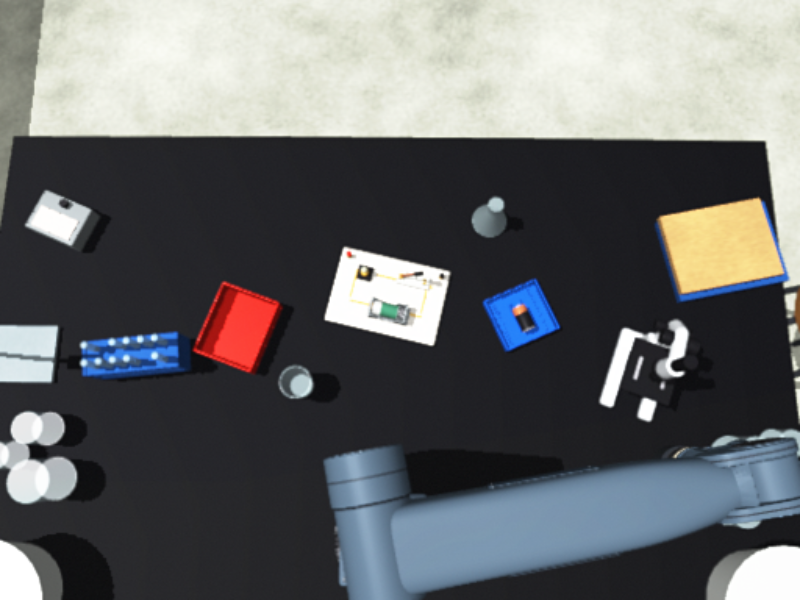

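View pics/scene0.png

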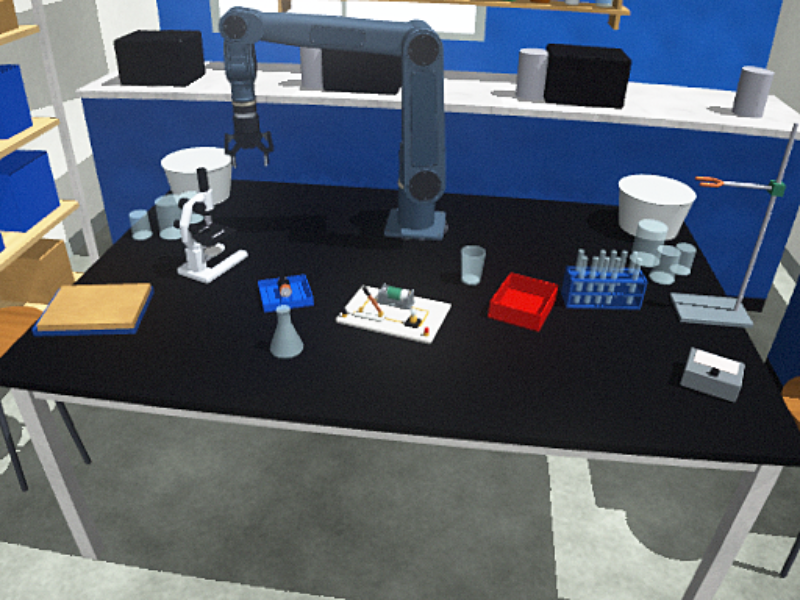

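View pics/wrist0.png

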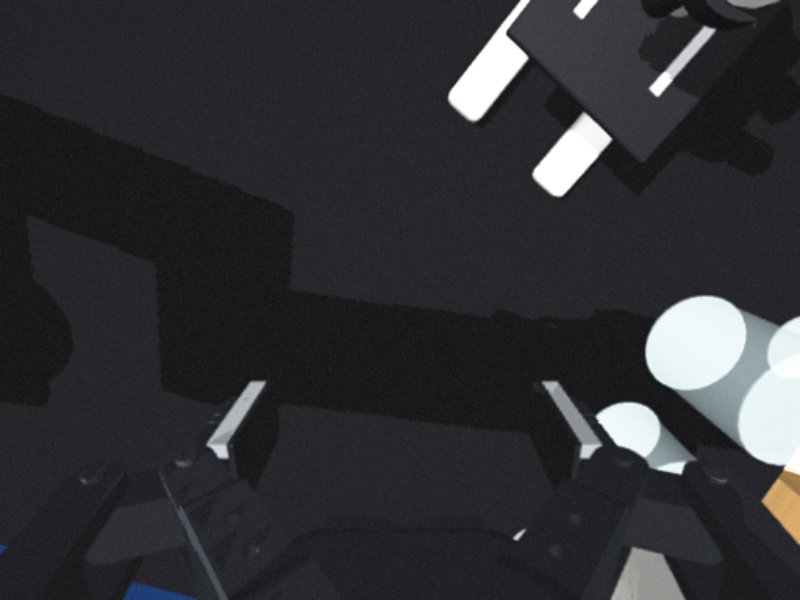

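```bash
cat > h.py <<'E'
import numpy as np,cv2
def ray(s,u,v):
    K=s["mtx"];k=float(s["k1"])
    d=cv2.undistortPoints(np.array([[[u,v]]],float),K,np.array([k,0,0,0.]))[0,0]
    return np.array([d[0],d[1],1.])
def atz(s,u,v,z):
    R=s["R"];t=s["t"];c=-R.T@t;d=R.T@ray(s,u,v);return c+d*(z-c[2])/d[2]
def dep(s,u,v):
    d=ray(s,u,v)*s["z_map"][int(round(v)),int(round(u))];return s["R"].T@(d-s["t"])
def proj(s,X):
    c=s["R"]@np.asarray(X)+s["t"];x=c[:2]/c[2];r=x@x;x=x*(1+s["k1"]*r);return s["mtx"][:2,:2]@x+s["mtx"][:2,2]
def crop(s,u0,v0,u1,v1,f,name):
    im=s["pixels"][v0:v1,u0:u1,::-1];cv2.imwrite(name,cv2.resize(im,None,fx=f,fy=f,interpolation=cv2.INTER_CUBIC))
E
python3 - <<'E'
from h import *
s=dict(np.load("top0.npz"))
crop(s,200,150,300,225,8,"pics/b0.png")
crop(s,300,170,370,230,10,"pics/t0.png")
crop(s,120,170,220,260,6,"pics/r0.png")
E
```

```text
(no output)
```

View pics/b0.png

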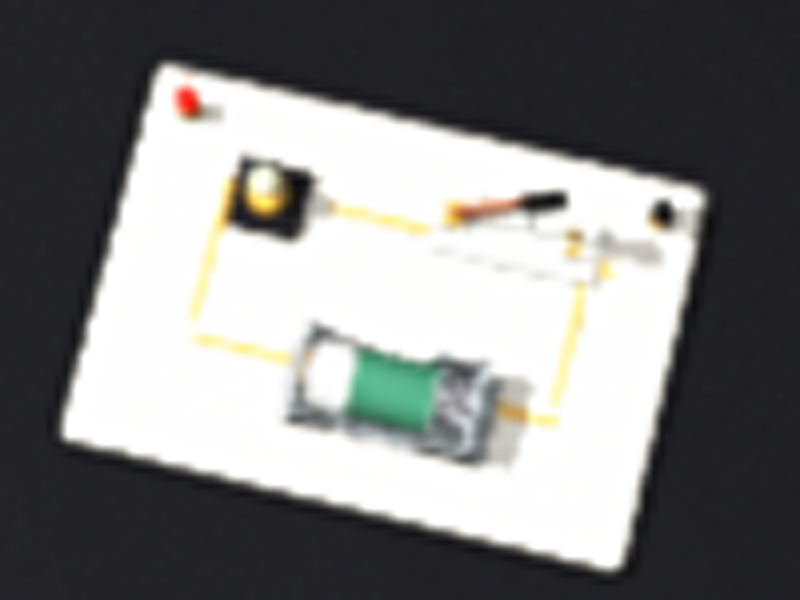

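View pics/t0.png

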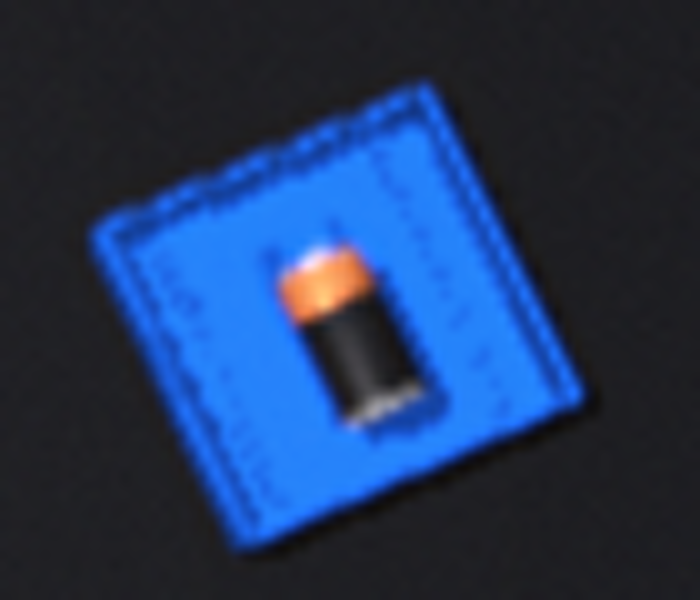

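View pics/r0.png

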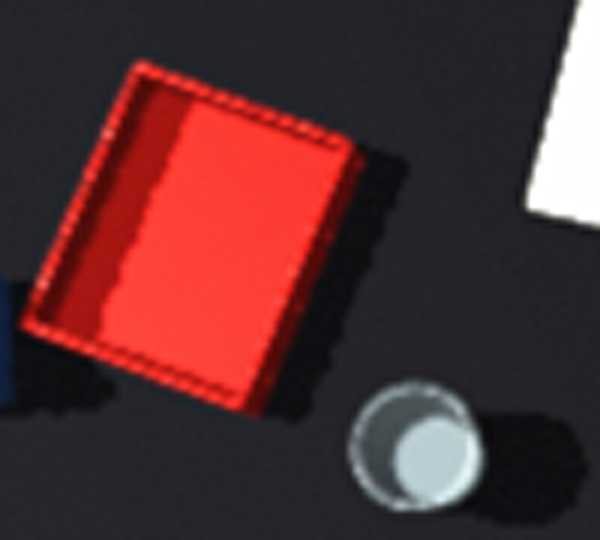

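```bash
cat >> h.py <<'E'
def fitrect(P,lx,ly):
    # P: corners in order (+x+y),(+x-y),(-x-y),(-x+y)
    Q=np.array([[1,1],[1,-1],[-1,-1],[-1,1]])*[lx/2,ly/2]
    P=np.array(P)[:,:2];c=P.mean(0);H=Q.T@(P-c)
    a=np.arctan2(H[0,1]-H[1,0],H[0,0]+H[1,1])
    Rm=np.array([[np.cos(a),-np.sin(a)],[np.sin(a),np.cos(a)]])
    return c,a,(P-c)-Q@Rm.T
E
python3 - <<'E'
from h import *
np.set_printoptions(precision=4,suppress=True)
s=dict(np.load("top0.npz"))
print("cam",-s["R"].T@s["t"])
def go(pts,f,o,z,lx,ly):
    P=[atz(s,(a+.5)/f-.5+o[0],(b+.5)/f-.5+o[1],z) for a,b in pts]
    c,a,r=fitrect(P,lx,ly);print(c,a,np.degrees(a));print(r*1000);return c,a
cb,ab=go([(160,62),(707,190),(622,572),(62,440)],8,(200,150),.012,.18,.26)
ct,at=go([(90,232),(428,80),(588,402),(238,552)],10,(300,170),.024,.126,.134)
cu,au=go([(138,62),(358,145),(250,405),(22,325)],6,(120,170),.05,.17,.14)
def w(c,a,x,y): return c+np.array([np.cos(a)*x-np.sin(a)*y,np.sin(a)*x+np.cos(a)*y])
sx=w(cb,ab,-.04,-.005);print("seat",sx)
g=lambda X:((proj(s,X)-[200,150]+.5)*8-.5)
print("flat ends px", g([*w(cb,ab,-.04,.0255-.0025),.057]),g([*w(cb,ab,-.04,-.0355),.057]))
print("lamp",g([*w(cb,ab,.038,.065),.0595]))
g2=lambda X:((proj(s,X)-[300,170]+.5)*10-.5)
print("fresh ends top",g2([*w(ct,at,.028,0),.041]),g2([*w(ct,at,-.0305,0),.041]), "nub",g2([*w(ct,at,.0305,0),.0295]))
for n,(f,o,a,b) in dict(beaker=(6,(120,170),415,445)).items():
    print(n,atz(s,a/f+o[0],b/f+o[1],.095))
E
```

```text
cam [ 0.2078 -0.0247  1.5217]
[ 0.5424 -0.0016] -0.22516560343223369 -12.901038768183394
[[ 2.2192  0.3771]
 [ 0.8158 -0.1189]
 [-1.6114 -0.473 ]
 [-1.4236  0.2148]]
[ 0.4968 -0.31  ] 0.41913636509676927 24.014744760499266
[[-0.4077  1.5185]
 [ 2.8749 -0.7996]
 [-0.875  -2.8863]
 [-1.5923  2.1675]]
[0.4599 0.3384] -0.34435462665170197 -19.730066762945697
[[-0.2243  1.4638]
 [-2.6562 -1.2906]
 [ 2.3053 -2.5993]
 [ 0.5752  2.4261]]
seat [0.5023 0.0024]
flat ends px [314.0657 365.496 ] [442.6792 395.5166]
lamp [264.2825 176.8994]
fresh ends top [310.9229 235.6353] [382.2722 383.1465] nub [302.2364 235.9972]
beaker [0.3311 0.1931 0.095 ]
```

```bash
cat >> h.py <<'E'
from scipy.spatial.transform import Rotation as Rot
def plan(o,x,y,z,head):
    "totals of moves: translation in the current tool axes (cm), then spin"
    R=Rot.from_quat(o["ee_rot"]).as_matrix()
    d=R.T@(np.array([x,y,z])-o["tool_pos"])*100
    h=np.arctan2(R[1,0],R[0,0]); dh=(head-h+np.pi)%(2*np.pi)-np.pi
    return "t cm",d.round(2),"spin",round(-dh,3),"heading",round(np.degrees(h),2)
E
python3 - <<'E'
from h import *
s=dict(np.load("wrist0.npz"));c=-s["R"].T@s["t"]
R=Rot.from_quat([ 9.86761380e-01,  1.62174196e-01, -4.29148446e-05, -1.22784738e-03]).as_matrix()
print(R.T@(c-[ 0.1679037 , -0.49675528,  0.23007676]), "opt axis in tool",R.T@s["R"][2], R)
t=dict(np.load("top0.npz"))
for u,v in [(416,237),(405,215),(425,212),(435,220),(390,262),(415,265),(313,140)]: print(u,v,dep(t,u,v))
E
```

```text
[ 0.07633202 -0.00116508 -0.14303923] opt axis in tool [-2.98929482e-01  6.69186711e-04  9.54274969e-01] [[ 9.47399057e-01  3.20054361e-01 -4.82943746e-04]
 [ 3.20054572e-01 -9.47396045e-01  2.40926539e-03]
 [ 3.13556901e-04 -2.43710411e-03 -9.99996981e-01]]
416 237 [ 0.35977123 -0.56830682  0.10955956]
405 215 [ 0.44784314 -0.56714311  0.02382916]
425 212 [ 0.42437538 -0.55488621  0.23181752]
435 220 [ 0.39924632 -0.58324389  0.23389414]
390 262 [ 0.28174529 -0.51112794 -0.00059133]
415 265 [ 0.2708616  -0.59297516  0.01837438]
313 140 [ 0.71163377 -0.23544179  0.07050443]
```

{"op": "carry_out", "data": {
  "motion": [
    {"tx": 2.6,"ty": -3.45},
    {"tx": 2.6,"ty": -3.45},
    {"tx": 2.6,"ty": -3.45},
    {"tx": 2.6,"ty": -3.45},
    {"tx": 2.6,"ty": -3.45},
    {"tx": 2.6,"ty": -3.45},
    {"tx": 4.5,"ty": -2.25},
    {"tx": 4.5,"ty": -2.25},
    {"tx": 4.5,"ty": -2.25},
    {"tx": 4.5,"ty": -2.25},
    {"tx": 4.5,"ty": -2.25},
    {"tx": 4.5,"ty": -2.25},
    {"tx": 4.5,"ty": -2.25},
    {"spin": -0.17},
    {"spin": -0.17},
    {"spin": -0.17},
    {"spin": -0.17},
    {"spin": -0.17},
    {"spin": -0.17},
    {"tz": 0}
  ]
}}

```text
invalid input at $.motion[0]: expected keys tx, ty, tz, spin
```

{"op": "carry_out", "data": {
  "motion": [
    {"tx": 2.6,"ty": -3.45,"tz": 0,"spin": 0},
    {"tx": 2.6,"ty": -3.45,"tz": 0,"spin": 0},
    {"tx": 2.6,"ty": -3.45,"tz": 0,"spin": 0},
    {"tx": 2.6,"ty": -3.45,"tz": 0,"spin": 0},
    {"tx": 2.6,"ty": -3.45,"tz": 0,"spin": 0},
    {"tx": 2.6,"ty": -3.45,"tz": 0,"spin": 0},
    {"tx": 4.5,"ty": -2.25,"tz": 0,"spin": 0},
    {"tx": 4.5,"ty": -2.25,"tz": 0,"spin": 0},
    {"tx": 4.5,"ty": -2.25,"tz": 0,"spin": 0},
    {"tx": 4.5,"ty": -2.25,"tz": 0,"spin": 0},
    {"tx": 4.5,"ty": -2.25,"tz": 0,"spin": 0},
    {"tx": 4.5,"ty": -2.25,"tz": 0,"spin": 0},
    {"tx": 4.5,"ty": -2.25,"tz": 0,"spin": 0},
    {"tx": 0,"ty": 0,"tz": 0,"spin": -0.17},
    {"tx": 0,"ty": 0,"tz": 0,"spin": -0.17},
    {"tx": 0,"ty": 0,"tz": 0,"spin": -0.17},
    {"tx": 0,"ty": 0,"tz": 0,"spin": -0.17},
    {"tx": 0,"ty": 0,"tz": 0,"spin": -0.17},
    {"tx": 0,"ty": 0,"tz": 0,"spin": -0.17},
    {"tx": 0,"ty": 0,"tz": 0,"spin": 0}
  ]
}}

```text
t: 2.65
tool_pos: [0.4974, -0.0013, 0.2309]
ee_rot: [0.783, 0.622, -0.0, -0.0]
force: [-0.1, -1.0, -0.0]
width: 0.0851
```

```bash
python3 - <<'E'
from workcell import *
from h import *
o=get_obs();print(o["t"],o["tool_pos"],o["force"],o["joint_pos"]);print(plan(o,.5023,.0024,.2,np.radians(77.1)))
s=snapshot("wrist");np.savez("w1.npz",**s);crop(s,0,0,512,384,1.56,"pics/w1.png")
print(proj(s,[.5023,.0024,.057]))
E
```

```text
2.65 [ 0.4973656  -0.00125345  0.23092923] [-0.10052341 -0.99826084 -0.02861176] [-1.37448244e-01 -2.30915120e-02  2.66622488e-02  1.62134203e+00
  1.69798160e-05  1.66031080e+00]
('t cm', array([0.47, 0.4 , 3.09]), 'spin', np.float64(-0.002), 'heading', np.float64(77.0))
[262.23170602 172.33250621]
```

View pics/w1.png

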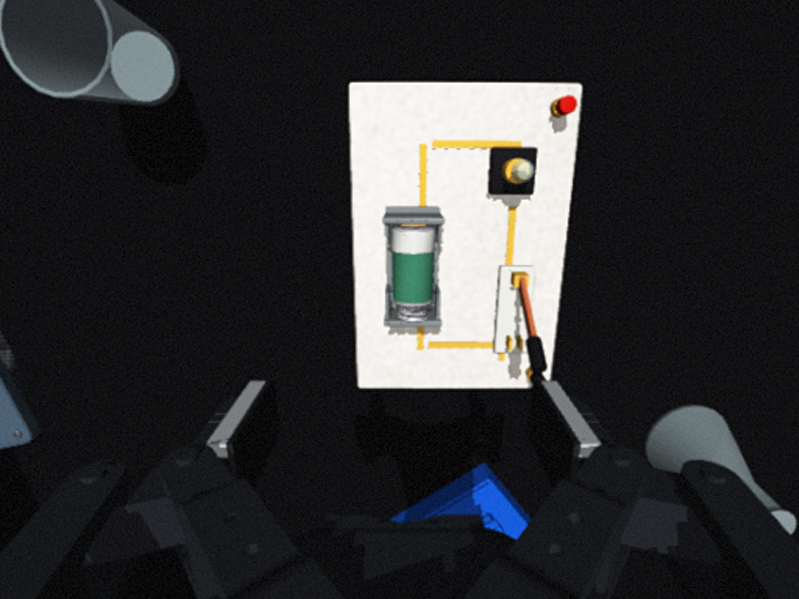

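```bash
python3 - <<'E'
from h import *
s=dict(np.load("w1.npz"))
crop(s,215,45,385,255,2.85,"pics/w1b.png")
crop(s,235,125,295,215,6.6,"pics/w1h.png")
E
```

```text
(no output)
```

View pics/w1b.png

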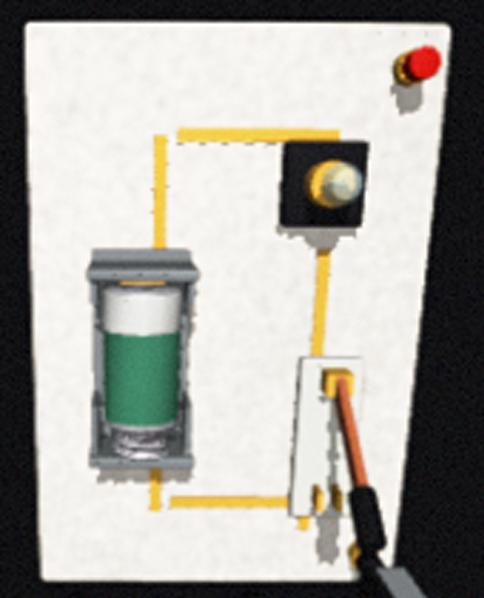

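View pics/w1h.png

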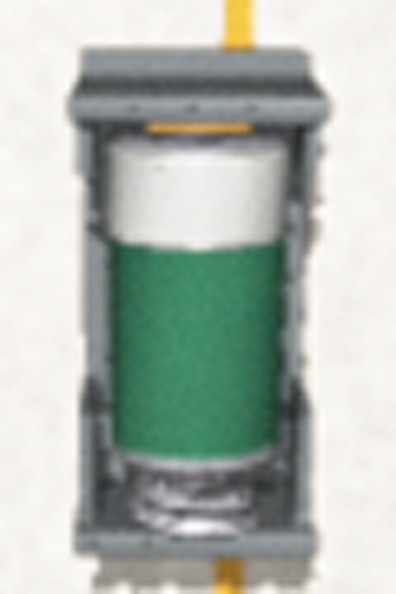

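```bash
python3 - <<'E'
from h import *
np.set_printoptions(precision=4,suppress=True)
s=dict(np.load("w1.npz"))
P=lambda a,b,z:atz(s,(a+.5)/2.85-.5+215,(b+.5)/2.85-.5+45,z)
A,B,C=P(25,22,.012),P(450,26,.012),P(43,580,.012)
D=B+C-A
print(A,B,C,np.linalg.norm(A-B),np.linalg.norm(A-C))
c,a,r=fitrect([B,D,C,A],.18,.26);print(c,np.degrees(a),r*1000)
w=lambda x,y:c+np.array([np.cos(a)*x-np.sin(a)*y,np.sin(a)*x+np.cos(a)*y])
print("seat",w(-.04,-.005))
Q=lambda a,b,z:atz(s,(a+.5)/6.6-.5+235,(b+.5)/6.6-.5+125,z)
p,m=Q(197,145,.055),Q(193,462,.055)
print("cell top ends",p,m,np.linalg.norm(p-m),np.degrees(np.arctan2(*(p-m)[1::-1])))
mid=(p+m)/2; print("mid",mid, "origin adj", mid+ (p-m)/np.linalg.norm(p-m)*.00125)
for z,(a1,b1),(a2,b2) in [(.05,(70,90),(330,100)),(.05,(75,552),(312,560))]:
  print("wall ends",Q(a1,b1,z),Q(a2,b2,z))
E
```

```text
[0.488  0.1444 0.012 ] [0.6606 0.1037 0.012 ] [ 0.4298 -0.1071  0.012 ] 0.1772842534906222 0.2581387057853304
[ 0.5452 -0.0017] -13.11556527573346 [[-1.7281 -0.7743]
 [-1.0151  0.9709]
 [ 1.7281  0.7743]
 [ 1.0151 -0.9709]]
seat [0.5051 0.0025]
cell top ends [0.5113 0.0307 0.055 ] [ 0.498  -0.0251  0.055 ] 0.05741315179386491 76.63928085520224
mid [0.5047 0.0028 0.055 ] origin adj [0.505 0.004 0.055]
wall ends [0.4918 0.0443 0.05  ] [0.5356 0.0325 0.05  ]
wall ends [ 0.4723 -0.039   0.05  ] [ 0.5154 -0.0506  0.05  ]
```

```bash
python3 - <<'E'
from workcell import *
from h import *
print(plan(get_obs(),.505,.003,.018,np.radians(76.8)))
E
```

```text
('t cm', array([ 0.59,  0.66, 21.3 ]), 'spin', np.float64(0.002), 'heading', np.float64(76.94))
```

{"op": "carry_out", "data": {
  "motion": [
    {"tx": 0.59,"ty": 0.66,"tz": 4,"spin": 0},
    {"tx": 0,"ty": 0,"tz": 4,"spin": 0},
    {"tx": 0,"ty": 0,"tz": 4,"spin": 0},
    {"tx": 0,"ty": 0,"tz": 2,"spin": 0},
    {"tx": 0,"ty": 0,"tz": 0,"spin": 0},
    {"tx": 0,"ty": 0,"tz": 0,"spin": 0}
  ],
  "fingers": 75
}}

```text
t: 3.45
tool_pos: [0.506, 0.0029, 0.0924]
ee_rot: [0.782, 0.623, 0.001, 0.001]
force: [0.2, 0.0, 0.7]
width: 0.0638
```

```bash
python3 - <<'E'
from workcell import *
from h import *
o=get_obs();print(o["t"],o["tool_pos"],plan(o,.505,.003,.018,np.radians(76.8)))
s=snapshot("wrist");np.savez("w2.npz",**s);crop(s,0,0,512,384,1.56,"pics/w2.png")
print([proj(s,[.505,.003,z])*1.56 for z in (.057,.04)])
E
```

```text
3.45 [0.50601194 0.00288391 0.09241281] ('t cm', array([-0.01, -0.11,  7.44]), 'spin', np.float64(0.004), 'heading', np.float64(77.05))
[array([401.73313558, 349.18253909]), array([401.74780152, 335.07522483])]
```

View pics/w2.png

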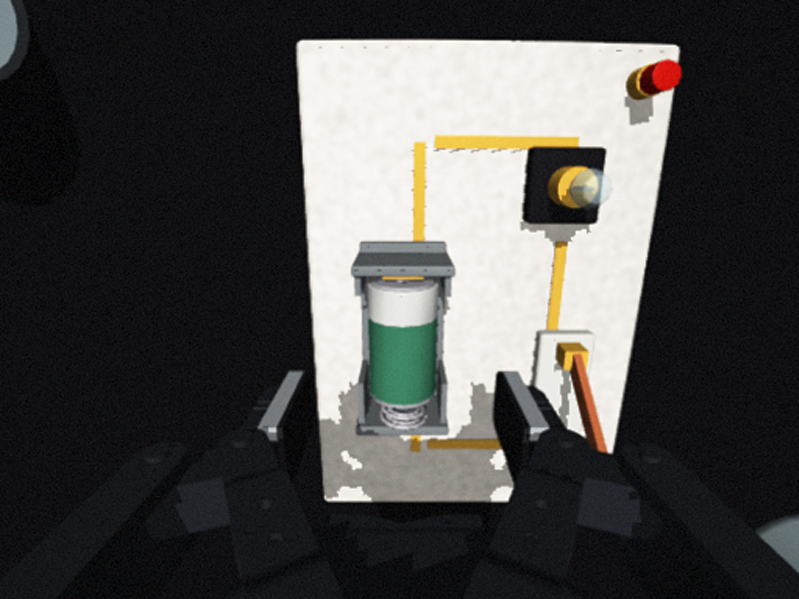

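{"op": "carry_out", "data": {
  "motion": [
    {"tx": 0,"ty": -0.1,"tz": 3,"spin": 0},
    {"tx": 0,"ty": 0,"tz": 3,"spin": 0},
    {"tx": 0,"ty": 0,"tz": 1.4,"spin": 0},
    {"tx": 0,"ty": 0,"tz": 0,"spin": 0}
  ]
}}

```text
t: 4.0
tool_pos: [0.5041, 0.0032, 0.0172]
ee_rot: [0.782, 0.623, -0.0, -0.0]
force: [1.1, 0.3, 0.6]
width: 0.0641
```

{"op": "carry_out", "data": {
  "motion": [
    {"tx": 0,"ty": 0,"tz": 0,"spin": 0},
    {"tx": 0,"ty": 0,"tz": 0,"spin": 0},
    {"tx": 0,"ty": 0,"tz": 0,"spin": 0},
    {"tx": 0,"ty": 0,"tz": 0,"spin": 0},
    {"tx": 0,"ty": 0,"tz": 0,"spin": 0}
  ],
  "fingers": 0,
  "force": 50
}}

```text
t: 4.62
tool_pos: [0.5058, 0.003, 0.0192]
ee_rot: [0.782, 0.623, 0.001, 0.001]
force: [-0.9, 0.2, 6.0]
width: 0.0319
```

{"op": "carry_out", "data": {
  "motion": [
    {"tx": -0.25,"ty": 0,"tz": 0,"spin": 0},
    {"tx": 0,"ty": 0,"tz": -1,"spin": 0},
    {"tx": 0,"ty": 0,"tz": -1,"spin": 0},
    {"tx": 0,"ty": 0,"tz": -1,"spin": 0},
    {"tx": 0,"ty": 0,"tz": -1.5,"spin": 0},
    {"tx": 0,"ty": 0,"tz": -3,"spin": 0},
    {"tx": 0,"ty": 0,"tz": -3,"spin": 0},
    {"tx": 0,"ty": 0,"tz": 0,"spin": 0}
  ]
}}

```text
t: 5.62
tool_pos: [0.5064, 0.0, 0.1263]
ee_rot: [0.782, 0.623, 0.002, 0.003]
force: [0.5, -0.1, -2.3]
width: 0.0318
```

```bash
python3 - <<'E'
from workcell import *
from h import *
o=get_obs();print(o["t"],o["tool_pos"],o["force"],plan(o,.46,.338,.14,np.radians(76.8)))
s=snapshot("wrist");np.savez("w3.npz",**s);crop(s,0,0,512,384,1.56,"pics/w3.png")
E
```

```text
5.625 [5.06432945e-01 4.37966733e-05 1.26257821e-01] [ 0.49390599 -0.05426819 -2.32573441] ('t cm', array([ 31.9 , -12.07,  -1.46]), 'spin', np.float64(0.005), 'heading', np.float64(77.09))
```

View pics/w3.png

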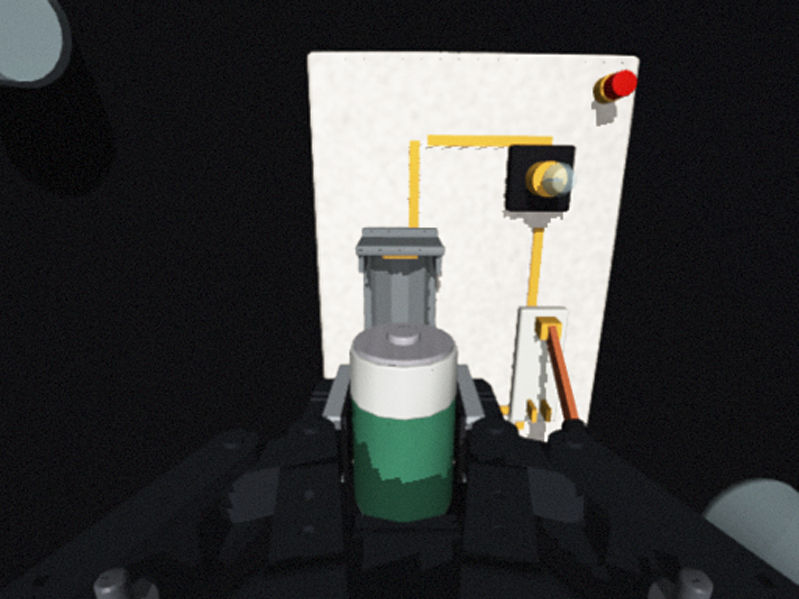

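{"op": "carry_out", "data": {
  "motion": [
    {"tx": 4.38,"ty": -1.65,"tz": -0.7,"spin": 0},
    {"tx": 4.38,"ty": -1.65,"tz": -0.7,"spin": 0},
    {"tx": 4.38,"ty": -1.65,"tz": 0,"spin": 0},
    {"tx": 4.38,"ty": -1.65,"tz": 0,"spin": 0},
    {"tx": 4.38,"ty": -1.65,"tz": 0,"spin": 0},
    {"tx": 4.38,"ty": -1.65,"tz": 0,"spin": 0},
    {"tx": 4.38,"ty": -1.65,"tz": 0,"spin": 0},
    {"tx": 0,"ty": 0,"tz": 0,"spin": 0},
    {"tx": 0,"ty": 0,"tz": 3,"spin": 0},
    {"tx": 0,"ty": 0,"tz": 0,"spin": 0}
  ]
}}

```text
t: 6.92
tool_pos: [0.4568, 0.323, 0.102]
ee_rot: [0.782, 0.623, -0.005, -0.0]
force: [-0.4, -1.1, -2.5]
width: 0.0313
```

```bash
python3 - <<'E'
from workcell import *
from h import *
o=get_obs();print(o["t"],o["tool_pos"],o["force"])
s=snapshot("wrist");crop(s,0,0,512,384,1.56,"pics/w4.png")
s=snapshot("scene");crop(s,270,120,400,230,6,"pics/s4.png")
E
```

```text
6.925 [0.45677751 0.32302065 0.10199558] [-0.38719354 -1.09355495 -2.47682407]
```

View pics/w4.png

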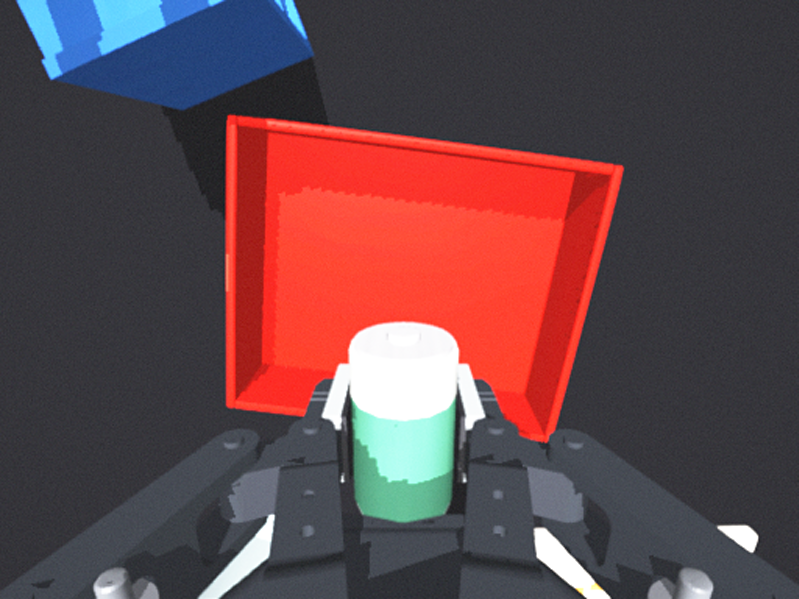

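View pics/s4.png

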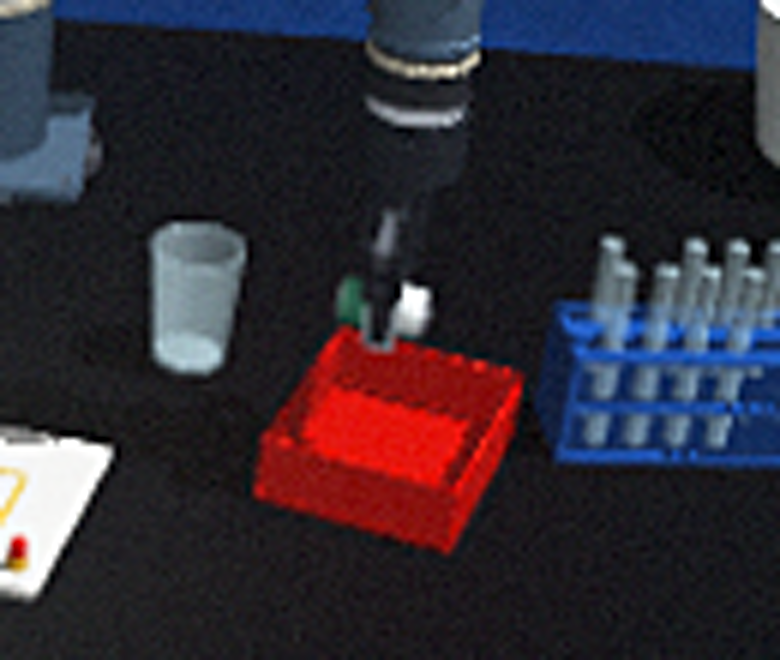

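{"op": "carry_out", "data": {
  "motion": [
    {"tx": 0.8,"ty": 0,"tz": 3.5,"spin": 0},
    {"tx": 0,"ty": 0,"tz": 3,"spin": 0},
    {"tx": 0,"ty": 0,"tz": 2,"spin": 0},
    {"tx": 0,"ty": 0,"tz": 0.8,"spin": 0},
    {"tx": 0,"ty": 0,"tz": 0.2,"spin": 0},
    {"tx": 0,"ty": 0,"tz": 0,"spin": 0}
  ]
}}

```text
t: 7.78
tool_pos: [0.4624, 0.3335, 0.0127]
ee_rot: [0.782, 0.623, 0.001, 0.0]
force: [-1.1, 0.2, -1.3]
width: 0.0316
```

{"op": "carry_out", "data": {
  "motion": [
    {"tx": 0,"ty": 0,"tz": 0.4,"spin": 0},
    {"tx": 0,"ty": 0,"tz": 0.3,"spin": 0},
    {"tx": 0,"ty": 0,"tz": 0,"spin": 0}
  ]
}}

```text
t: 8.15
tool_pos: [0.4611, 0.333, 0.004]
ee_rot: [0.782, 0.623, -0.0, -0.0]
force: [0.3, -0.1, -0.1]
width: 0.0316
```

{"op": "carry_out", "data": {
  "motion": [
    {"tx": 0,"ty": 0,"tz": 0,"spin": 0},
    {"tx": 0,"ty": 0,"tz": 0,"spin": 0},
    {"tx": 0,"ty": 0,"tz": 0,"spin": 0},
    {"tx": 0,"ty": 0,"tz": -2,"spin": 0},
    {"tx": 0,"ty": 0,"tz": -4,"spin": 0},
    {"tx": 0,"ty": 0,"tz": -4,"spin": 0},
    {"tx": 0,"ty": 0,"tz": -4,"spin": 0},
    {"tx": 0,"ty": 0,"tz": 0,"spin": 0}
  ],
  "fingers": 75
}}

```text
t: 9.15
tool_pos: [0.4642, 0.3347, 0.1495]
ee_rot: [0.782, 0.623, 0.005, 0.001]
force: [0.3, 0.5, -0.0]
width: 0.0638
```

```bash
python3 - <<'E'
from workcell import *
from h import *
o=get_obs();print(o["t"],o["tool_pos"],o["width"],plan(o,.497,-.31,.16,np.radians(24)))
s=snapshot("wrist");crop(s,0,0,512,384,1.56,"pics/w5.png")
E
```

```text
9.15 [0.46415669 0.33474002 0.14954894] 0.06377501772334579 ('t cm', array([-62.11,  17.59,  -1.32]), 'spin', np.float64(0.927), 'heading', np.float64(77.11))
```

View pics/w5.png

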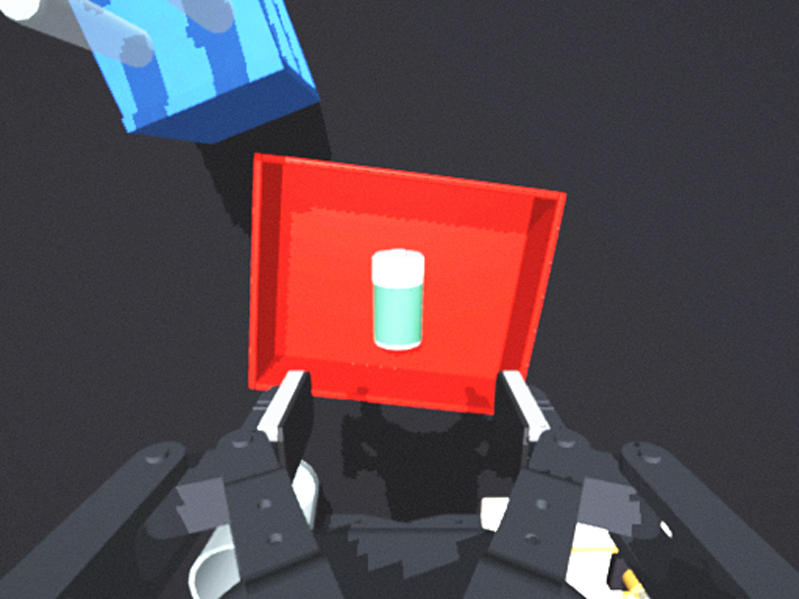

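{"op": "carry_out", "data": {
  "motion": [
    {"tx": -4.78,"ty": 1.35,"tz": -1,"spin": 0},
    {"tx": -4.78,"ty": 1.35,"tz": 0,"spin": 0},
    {"tx": -4.78,"ty": 1.35,"tz": 0,"spin": 0},
    {"tx": -4.78,"ty": 1.35,"tz": 0,"spin": 0},
    {"tx": -4.78,"ty": 1.35,"tz": 0,"spin": 0},
    {"tx": -4.78,"ty": 1.35,"tz": 0,"spin": 0},
    {"tx": -4.78,"ty": 1.35,"tz": 0,"spin": 0},
    {"tx": -4.78,"ty": 1.35,"tz": 0,"spin": 0},
    {"tx": -4.78,"ty": 1.35,"tz": 0,"spin": 0},
    {"tx": -4.78,"ty": 1.35,"tz": 0,"spin": 0},
    {"tx": -4.78,"ty": 1.35,"tz": 0,"spin": 0},
    {"tx": -4.78,"ty": 1.35,"tz": 0,"spin": 0},
    {"tx": -4.78,"ty": 1.35,"tz": 0,"spin": 0},
    {"tx": 0,"ty": 0,"tz": 0,"spin": 0.155},
    {"tx": 0,"ty": 0,"tz": 0,"spin": 0.155},
    {"tx": 0,"ty": 0,"tz": 0,"spin": 0.155},
    {"tx": 0,"ty": 0,"tz": 0,"spin": 0.155},
    {"tx": 0,"ty": 0,"tz": 0,"spin": 0.155},
    {"tx": 0,"ty": 0,"tz": 0,"spin": 0.155},
    {"tx": 0,"ty": 0,"tz": 0,"spin": 0}
  ]
}}

```text
t: 11.7
tool_pos: [0.493, -0.3111, 0.1524]
ee_rot: [0.978, 0.207, -0.001, -0.001]
force: [-0.2, 0.0, -0.6]
width: 0.0638
```

```bash
python3 - <<'E'
from workcell import *
from h import *
o=get_obs();print(o["t"],o["tool_pos"],o["width"],plan(o,.497,-.31,.16,np.radians(24)))
s=snapshot("wrist");np.savez("w6.npz",**s);crop(s,0,0,512,384,1.56,"pics/w6.png")
crop(s,190,110,320,230,6,"pics/w6t.png")
E
```

```text
11.7 [ 0.49303966 -0.31107939  0.15244044] 0.06382293185202145 ('t cm', array([ 0.4 ,  0.06, -0.76]), 'spin', np.float64(-0.001), 'heading', np.float64(23.92))
```

View pics/w6.png

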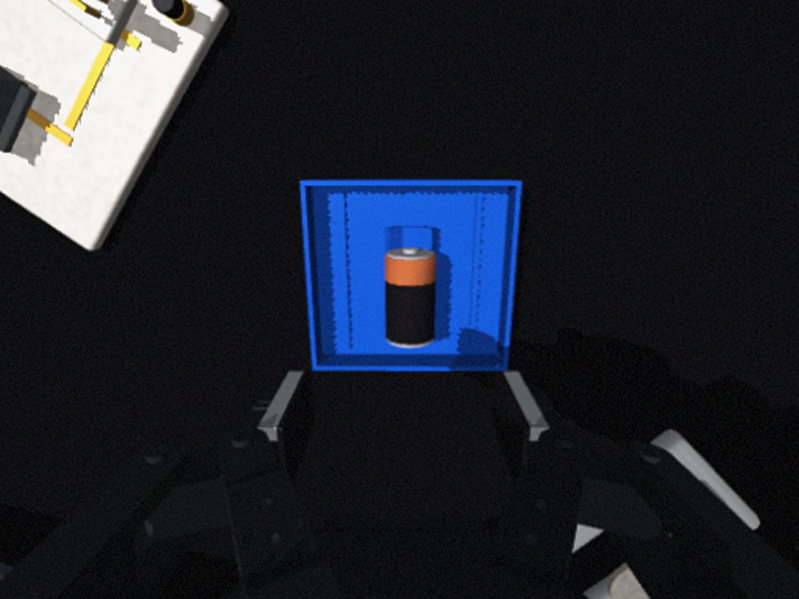

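View pics/w6t.png

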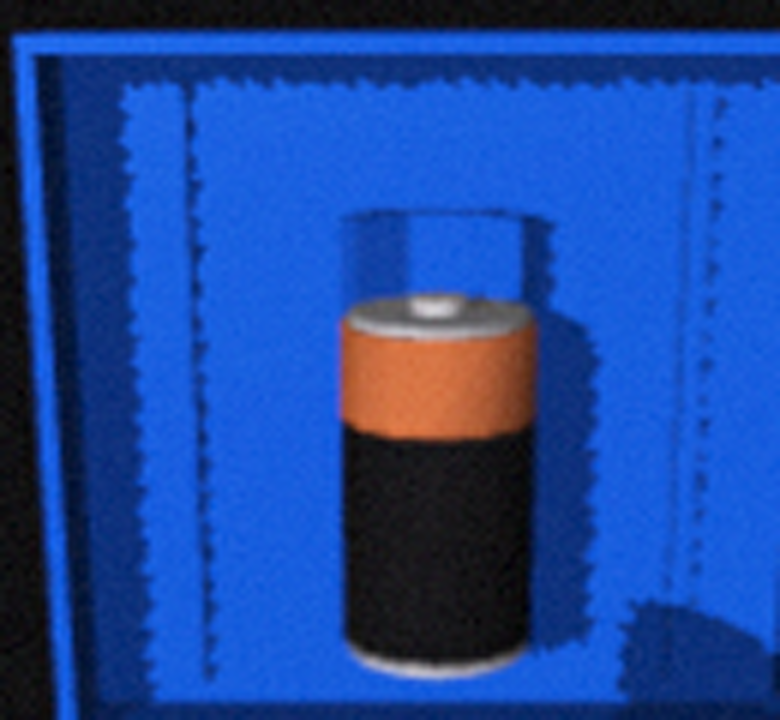

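```bash
python3 - <<'E'
from workcell import *
from h import *
s=dict(np.load("w6.npz"))
Q=lambda a,b,z:atz(s,(a+.5)/6-.5+190,(b+.5)/6-.5+110,z)
p,m=Q(439,338,.041),Q(436,675,.041)
d=(p-m);L=np.linalg.norm(d);d/=L
org=m+d*(.0305*L/.0585);print(p,m,L,np.degrees(np.arctan2(d[1],d[0])),org)
print(plan(get_obs(),org[0],org[1],.005,np.arctan2(d[1],d[0])))
E
```

```text
[ 0.51626141 -0.30389087  0.041     ] [ 0.46459602 -0.32656768  0.041     ] 0.056422951593212936 23.697475594682825 [ 0.49153268 -0.31474473  0.041     ]
('t cm', array([-0.27,  0.3 , 14.77]), 'spin', np.float64(0.005), 'heading', np.float64(23.97))
```

{"op": "carry_out", "data": {
  "motion": [
    {"tx": 0.1,"ty": 0.3,"tz": 4,"spin": 0},
    {"tx": 0,"ty": 0,"tz": 4,"spin": 0},
    {"tx": 0,"ty": 0,"tz": 3.5,"spin": 0},
    {"tx": 0,"ty": 0,"tz": 2,"spin": 0},
    {"tx": 0,"ty": 0,"tz": 1,"spin": 0},
    {"tx": 0,"ty": 0,"tz": 0,"spin": 0}
  ]
}}

```text
t: 12.5
tool_pos: [0.4954, -0.3135, 0.0085]
ee_rot: [0.978, 0.207, -0.001, -0.001]
force: [-0.9, 1.6, -0.1]
width: 0.0642
```

{"op": "carry_out", "data": {
  "motion": [
    {"tx": 0,"ty": 0,"tz": 0.2,"spin": 0},
    {"tx": 0,"ty": 0,"tz": 0,"spin": 0},
    {"tx": 0,"ty": 0,"tz": 0,"spin": 0},
    {"tx": 0,"ty": 0,"tz": 0,"spin": 0},
    {"tx": 0,"ty": 0,"tz": 0,"spin": 0}
  ],
  "fingers": 0,
  "force": 25
}}

```text
t: 13.12
tool_pos: [0.4965, -0.314, 0.0086]
ee_rot: [0.978, 0.207, 0.001, 0.0]
force: [-1.1, 2.4, 4.6]
width: 0.0321
```

{"op": "carry_out", "data": {
  "motion": [
    {"tx": 0,"ty": 0,"tz": -1.5,"spin": 0},
    {"tx": 0,"ty": 0,"tz": -3,"spin": 0},
    {"tx": 0,"ty": 0,"tz": -3,"spin": 0},
    {"tx": 0,"ty": 0,"tz": 0,"spin": 0},
    {"tx": 0,"ty": 0,"tz": 0,"spin": 0}
  ]
}}

```text
t: 13.75
tool_pos: [0.4955, -0.3138, 0.0814]
ee_rot: [0.978, 0.206, -0.0, -0.0]
force: [-0.0, 0.2, -1.9]
width: 0.032
```

```bash
python3 - <<'E'
from workcell import *
from h import *
o=get_obs();print(o["t"],o["tool_pos"],o["force"],o["width"])
s=snapshot("wrist");np.savez("w7.npz",**s);crop(s,0,0,512,384,1.56,"pics/w7.png")
E
```

```text
13.75 [ 0.49554487 -0.31384828  0.08138568] [-0.0390289   0.21363065 -1.94104255] 0.03200115657101316
```

View pics/w7.png

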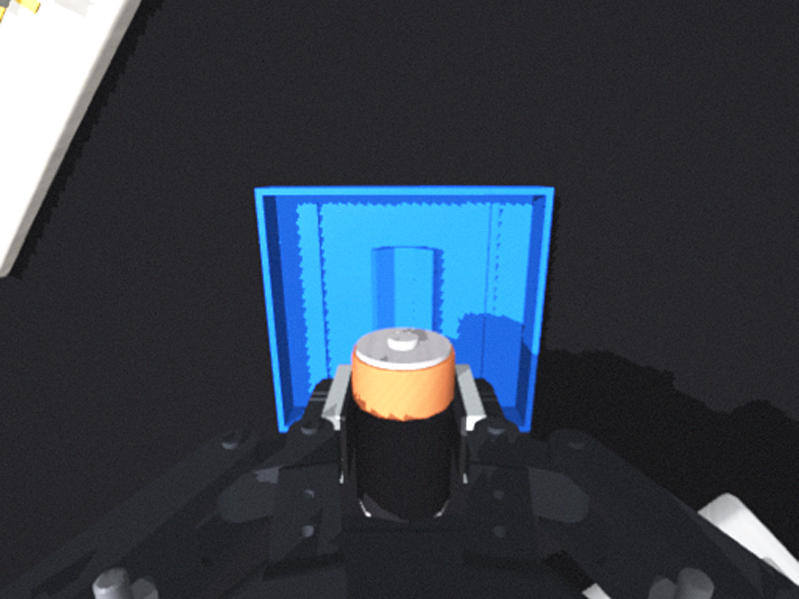

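```bash
python3 - <<'E'
from h import *
s=dict(np.load("w6.npz"))
Q=lambda a,b,z:atz(s,(a+.5)/6-.5+190,(b+.5)/6-.5+110,z)
T=np.array([.4955,-.3138]);e=np.array([np.cos(np.radians(24)),np.sin(np.radians(24))])
for b in (33,53): print((Q(438,b,.024)[:2]-T)@e)
s=dict(np.load("w7.npz"))
for b in (187,196): print((atz(s,404/1.5625,b/1.5625,.024)[:2]-T)@e)
# cell band edge/top: body plus-end top edge
for b in (366,415): print("top of plus end if level", (atz(s,404/1.5625,b/1.5625,.0814+.016+.0165)[:2]-T)@e)
E
```

```text
0.06807642616261567
0.06503697859843192
0.06813612634385052
0.06421452256396264
top of plus end if level 0.02363537408279372
top of plus end if level 0.008009918249298184
```

{"op": "carry_out", "data": {
  "motion": [
    {"tx": 0,"ty": 0,"tz": -3,"spin": -0.154},
    {"tx": 0,"ty": 0,"tz": 0,"spin": -0.154},
    {"tx": 0,"ty": 0,"tz": 0,"spin": -0.154},
    {"tx": 0,"ty": 0,"tz": 0,"spin": -0.154},
    {"tx": 0,"ty": 0,"tz": 0,"spin": -0.154},
    {"tx": 0,"ty": 0,"tz": 0,"spin": -0.154},
    {"tx": 4.07,"ty": -1.04,"tz": 0,"spin": 0},
    {"tx": 4.07,"ty": -1.04,"tz": 0,"spin": 0},
    {"tx": 4.07,"ty": -1.04,"tz": 0,"spin": 0},
    {"tx": 4.07,"ty": -1.04,"tz": 0,"spin": 0},
    {"tx": 4.07,"ty": -1.04,"tz": 0,"spin": 0},
    {"tx": 4.07,"ty": -1.04,"tz": 0,"spin": 0},
    {"tx": 0,"ty": 0,"tz": 0,"spin": 0},
    {"tx": 0,"ty": 0,"tz": 0,"spin": 0}
  ]
}}

```text
t: 15.55
tool_pos: [0.4904, -0.0621, 0.111]
ee_rot: [0.784, 0.621, -0.001, -0.001]
force: [-1.1, 0.3, -1.7]
width: 0.0323
```

```bash
python3 - <<'E'
from workcell import *
from h import *
o=get_obs();print(o["t"],o["tool_pos"],o["force"],o["width"],plan(o,.4899,-.0618,.075,np.radians(76.9)))
s=snapshot("wrist");np.savez("w8.npz",**s);crop(s,0,0,512,384,1.56,"pics/w8.png")
E
```

```text
15.55 [ 0.49041162 -0.06210252  0.11099292] [-1.06579309  0.29374081 -1.6555505 ] 0.032272106148381496 ('t cm', array([ 0.02, -0.05,  3.6 ]), 'spin', np.float64(-0.002), 'heading', np.float64(76.79))
```

View pics/w8.png

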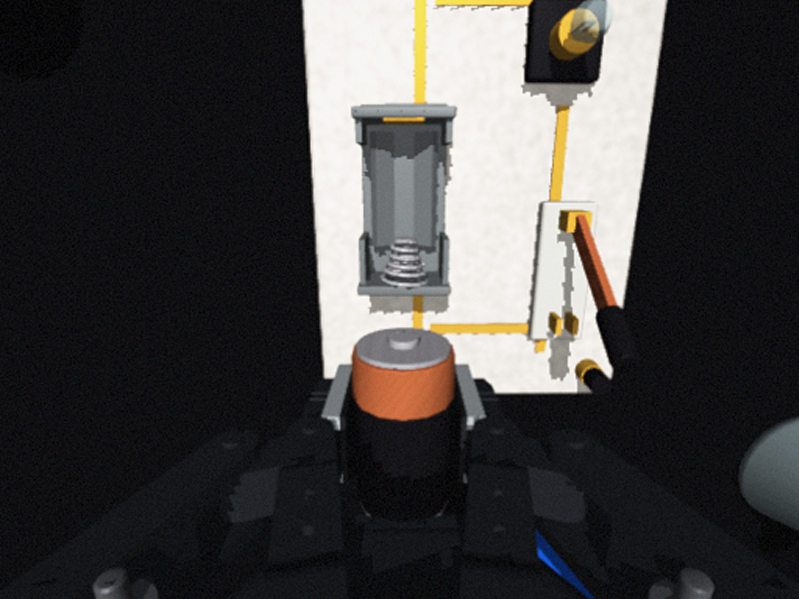

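```bash
python3 - <<'E'
from h import *
s=dict(np.load("w8.npz"));crop(s,220,60,300,200,5,"pics/w8h.png")
E
```

```text
(no output)
```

View pics/w8h.png

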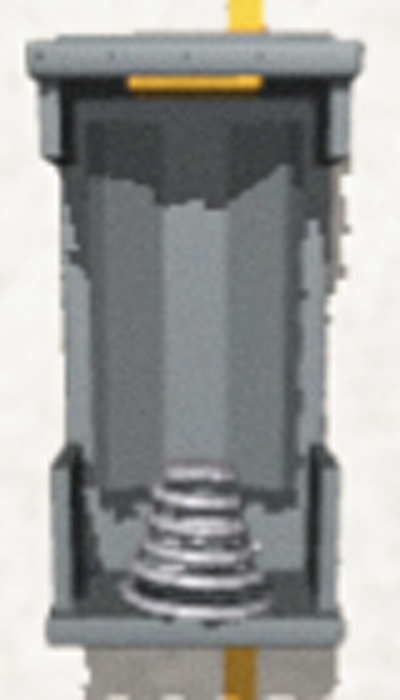

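```bash
python3 - <<'E'
from h import *
np.set_printoptions(precision=4,suppress=True)
s=dict(np.load("w8.npz"))
Q=lambda a,b,z:atz(s,(a+.5)/5-.5+220,(b+.5)/5-.5+60,z)
T=np.array([.4904,-.0621]);h=np.radians(76.8);e=np.array([np.cos(h),np.sin(h)]);f=np.array([np.sin(h),-np.cos(h)])
for n,a,b,z in [("p out",195,45,.05),("p in",195,75,.05),("pL",28,60,.05),("pR",362,60,.05),("contact",195,82,.049),("s in",197,620,.05),("s out",197,643,.05),("sL",47,630,.05),("sR",347,630,.05),("tip",203,462,.0465)]:
    d=Q(a,b,z)[:2]-T;print(n,round(d@e*1000,1),round(d@f*1000,1))
E
```

```text
p out 102.4 -0.4
p in 98.6 -0.4
pL 100.6 -23.1
pR 100.5 22.2
contact 97.8 -0.4
s in 21.8 -0.1
s out 18.2 -0.1
sL 20.2 -22.9
sR 20.2 22.7
tip 45.3 0.8
```

{"op": "carry_out", "data": {
  "motion": [
    {"tx": 0,"ty": 0,"tz": 3,"spin": 0},
    {"tx": 0,"ty": 0,"tz": 2,"spin": 0},
    {"tx": 0,"ty": 0,"tz": 1,"spin": 0},
    {"tx": 0,"ty": 0,"tz": 0,"spin": 0}
  ]
}}

```text
t: 16.1
tool_pos: [0.4909, -0.0627, 0.052]
ee_rot: [0.784, 0.62, -0.0, -0.0]
force: [0.4, -0.6, -1.5]
width: 0.0321
```

{"op": "carry_out", "data": {
  "motion": [
    {"tx": 0,"ty": 0,"tz": 0.15,"spin": 0},
    {"tx": 0,"ty": 0,"tz": 0.15,"spin": 0},
    {"tx": 0,"ty": 0,"tz": 0,"spin": 0}
  ]
}}

```text
t: 16.48
tool_pos: [0.4919, -0.0624, 0.0504]
ee_rot: [0.784, 0.621, 0.0, 0.001]
force: [-0.7, -1.5, 2.1]
width: 0.0321
```

Contact now (force z rose to about +2 N); keep going down gently.

{"op": "carry_out", "data": {
  "motion": [
    {"tx": 0,"ty": 0,"tz": 0.15,"spin": 0},
    {"tx": 0,"ty": 0,"tz": 0.15,"spin": 0},
    {"tx": 0,"ty": 0,"tz": 0,"spin": 0}
  ]
}}

```text
t: 16.85
tool_pos: [0.492, -0.063, 0.0492]
ee_rot: [0.784, 0.621, 0.0, 0.002]
force: [-4.4, -2.1, 10.4]
width: 0.0321
```

{"op": "carry_out", "data": {
  "motion": [
    {"tx": 0,"ty": 0,"tz": 0.15,"spin": 0},
    {"tx": 0,"ty": 0,"tz": 0.1,"spin": 0},
    {"tx": 0,"ty": 0,"tz": 0,"spin": 0}
  ]
}}

```text
t: 17.23
tool_pos: [0.492, -0.0638, 0.0471]
ee_rot: [0.784, 0.621, -0.0, 0.002]
force: [-4.8, -3.8, 12.3]
width: 0.0319
```

```bash
python3 - <<'E'
from workcell import *
from h import *
o=get_obs();print(o["t"],o["tool_pos"],o["force"],o["width"])
s=snapshot("wrist");np.savez("w9.npz",**s);crop(s,0,0,512,384,1.56,"pics/w9.png")
s=snapshot("scene");np.savez("s9.npz",**s);crop(s,190,140,310,230,6.5,"pics/s9.png")
E
```

```text
17.225 [ 0.49204338 -0.06383598  0.04706698] [-4.75961625 -3.76220945 12.34416394] 0.03188657658480187
```

View pics/w9.png

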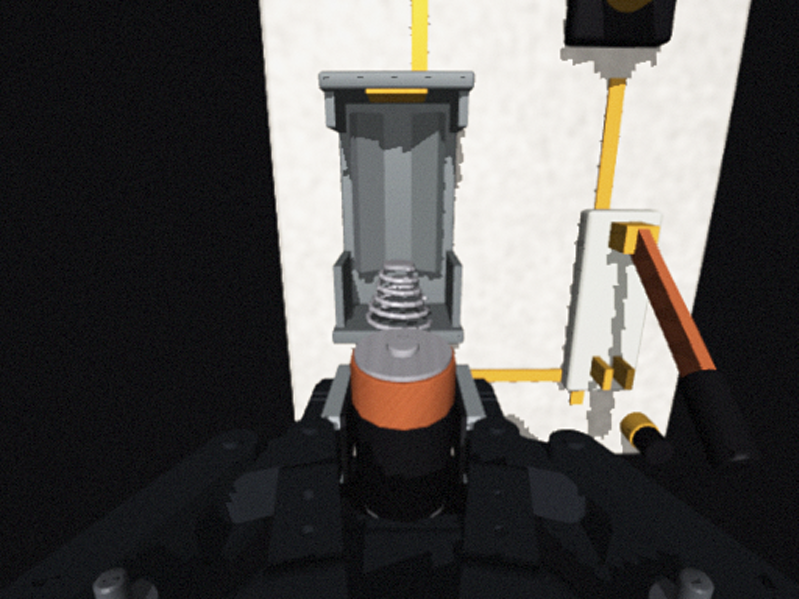

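View pics/s9.png

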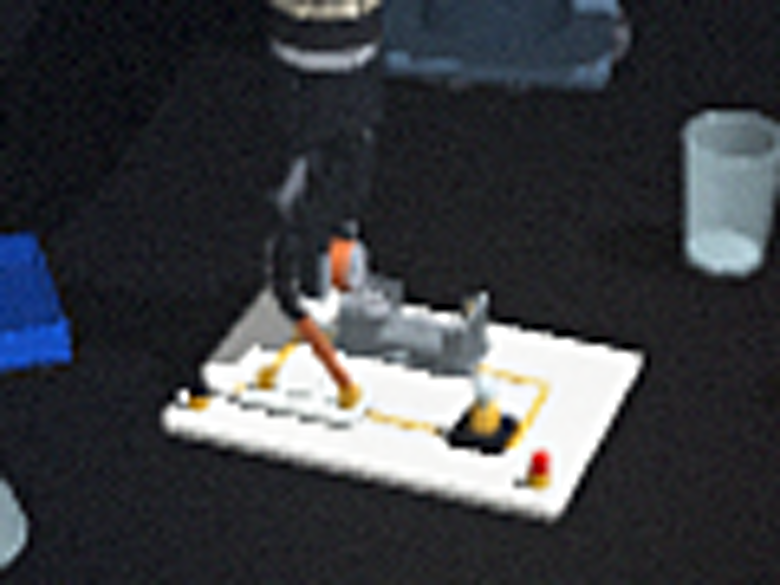

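{"op": "carry_out", "data": {
  "motion": [
    {"tx": 0,"ty": 0,"tz": 0.15,"spin": 0},
    {"tx": 0,"ty": 0,"tz": 0.15,"spin": 0},
    {"tx": 0,"ty": 0,"tz": 0.1,"spin": 0},
    {"tx": 0,"ty": 0,"tz": 0,"spin": 0}
  ]
}}

```text
t: 17.82
tool_pos: [0.4922, -0.0647, 0.0434]
ee_rot: [0.784, 0.621, -0.001, 0.003]
force: [-4.9, -5.1, 13.3]
width: 0.0319
```

```bash
cat >> h.py <<'E'
def face(s,o,th,xf=.024,za=.0159,zl=(.0165,-.0165)):
    "projected top and bottom of the plus body face for tilt th; and nub centre"
    R=Rot.from_quat(o["ee_rot"]).as_matrix();c,si=np.cos(th),np.sin(th);out=[]
    for x,z in [(xf,zl[0]),(xf,zl[1]),(xf+.0025,0)]:
        px=x*c-z*si;pz=x*si+z*c+za
        out.append(proj(s,o["tool_pos"]+R@np.array([px,0,-pz]))[1]*1.56)
    return np.array(out)
E
python3 - <<'E'
from workcell import *
from h import *
o=get_obs();print(o["t"],o["tool_pos"],o["force"],o["width"])
s=snapshot("wrist");np.savez("w10.npz",**s);crop(s,0,0,512,384,1.56,"pics/w10.png")
for d in range(0,36,4): print(d,face(s,o,np.radians(d)).round(0))
E
```

```text
17.825 [ 0.4921803  -0.0646787   0.04340943] [-4.90203612 -5.11308049 13.31011844] 0.031856164128722296
0 [367. 326. 336.]
4 [373. 324. 339.]
8 [380. 324. 342.]
12 [387. 323. 345.]
16 [395. 323. 349.]
20 [402. 323. 353.]
24 [410. 324. 358.]
28 [418. 326. 362.]
32 [426. 327. 368.]
```

View pics/w10.png

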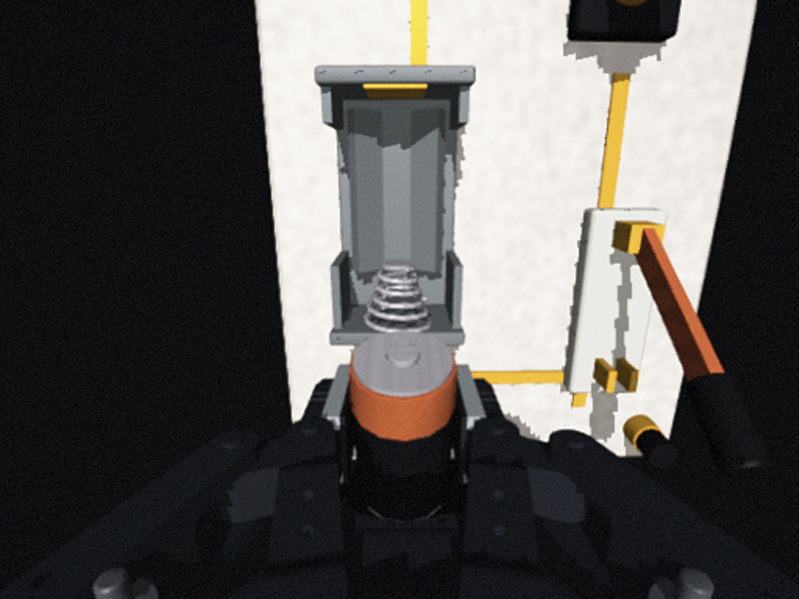

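{"op": "carry_out", "data": {
  "motion": [
    {"tx": 0,"ty": 0,"tz": 0.15,"spin": 0},
    {"tx": 0,"ty": 0,"tz": 0.15,"spin": 0},
    {"tx": 0,"ty": 0,"tz": 0.15,"spin": 0},
    {"tx": 0,"ty": 0,"tz": 0,"spin": 0}
  ]
}}

```text
t: 18.38
tool_pos: [0.4923, -0.0651, 0.0391]
ee_rot: [0.784, 0.62, -0.001, 0.004]
force: [-5.9, -5.5, 13.3]
width: 0.0322
```

```bash

python3 - <<'E'
from workcell import *
from h import *
o=get_obs();print(o["t"],o["tool_pos"],o["force"],o["width"])
s=snapshot("wrist");np.savez("w11.npz",**s);crop(s,180,170,340,340,4,"pics/w11.png")
for d in range(12,40,4): print(d,(face(s,o,np.radians(d),za=.018)/1.56*4-170*4).round(0))
E
```

```text
18.375 [ 0.49231236 -0.06512265  0.03910528] [-5.94007635 -5.50749302 13.32084133] 0.03218411336836311
12 [323. 154. 212.]
16 [343. 154. 222.]
20 [363. 155. 233.]
24 [383. 157. 245.]
28 [403. 161. 258.]
32 [424. 165. 272.]
36 [444. 171. 287.]
```

View pics/w11.png

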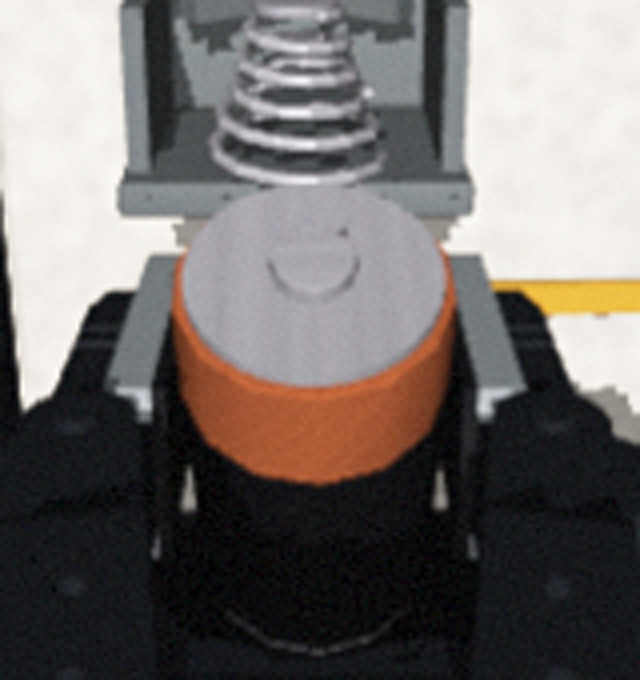

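```bash
cat >> h.py <<'E'
def facefit(s,o,mask_uv):
    "plane fit to depth inside polygon (full-res px): tilt and centroid in tool frame (x, y, up-from-TCP)"
    m=np.zeros(s["z_map"].shape,np.uint8);cv2.fillPoly(m,[np.array(mask_uv,np.int32)],1)
    vs,us=np.nonzero(m&(s["z_map"]>0));X=np.array([dep(s,u,v) for u,v in zip(us,vs)])
    T=(X-o["tool_pos"])@Rot.from_quat(o["ee_rot"]).as_matrix()
    for _ in range(3):
        c=T.mean(0);n=np.linalg.svd(T-c)[2][2];r=(T-c)@n;T=T[np.abs(r)<2.5*r.std()+1e-6]
    n*=np.sign(n[0]);print("n",n.round(3),"tilt",np.degrees(np.arctan2(-n[2],n[0])).round(1),"c mm",(c*[1,1,-1]*1000).round(1),"rms",r.std()*1000,len(T));return n,c
E
python3 - <<'E'
from workcell import *
from h import *
o=get_obs();s=dict(np.load("w11.npz"))
q=lambda L:[(a/4+180,b/4+170) for a,b in L]
facefit(s,o,q([(200,280),(215,235),(250,210),(262,240),(262,300),(310,312),(362,300),(362,240),(385,215),(425,260),(430,290),(400,340),(315,375),(240,345)]))
R=[dep(s,a/4+180,b/4+170) for a,b in [(313,380),(313,195),(313,262),(190,285),(437,285),(313,475)]]
Rm=Rot.from_quat(o["ee_rot"]).as_matrix()
print(((np.array(R)-o["tool_pos"])@Rm*[1,1,-1]*1000).round(1))
E
```

```text
n [ 0.939 -0.005 -0.344] tilt 20.1 c mm [19.4 -0.4 31.8] rms 0.4434167989954887 1197
[[ 15.1  -0.6  42.2]
 [ 25.3  -0.6  17. ]
 [ 22.5  -0.6  29.7]
 [ 20.3 -14.3  30.9]
 [ 20.2  13.2  30.8]
 [  0.3  -0.6  37.7]]
```

{"op": "carry_out", "data": {
  "motion": [
    {"tx": 0,"ty": 0,"tz": 0.15,"spin": 0},
    {"tx": 0,"ty": 0,"tz": 0.15,"spin": 0},
    {"tx": 0,"ty": 0,"tz": 0.1,"spin": 0},
    {"tx": 0,"ty": 0,"tz": 0,"spin": 0}
  ]
}}

```text
t: 18.92
tool_pos: [0.4926, -0.0653, 0.0355]
ee_rot: [0.784, 0.62, -0.001, 0.004]
force: [-5.9, -7.2, 14.7]
width: 0.0322
```

{"op": "carry_out", "data": {
  "motion": [
    {"tx": 0,"ty": 0,"tz": -1,"spin": 0},
    {"tx": 0,"ty": 0,"tz": -2,"spin": 0},
    {"tx": 0,"ty": 0,"tz": -2,"spin": 0},
    {"tx": 0,"ty": 0,"tz": 0,"spin": 0},
    {"tx": 0,"ty": 0,"tz": 0,"spin": 0}
  ]
}}

```text
t: 19.55
tool_pos: [0.4905, -0.0616, 0.0802]
ee_rot: [0.784, 0.621, -0.0, -0.001]
force: [-0.3, 0.2, -1.8]
width: 0.0321
```

```bash

python3 - <<'E'
from workcell import *
from h import *
o=get_obs();print(o["t"],o["tool_pos"],o["force"],o["width"])
s=snapshot("wrist");np.savez("w12.npz",**s);crop(s,180,170,340,340,4,"pics/w12.png")
E
```

```text
19.55 [ 0.49054981 -0.06158656  0.08024216] [-0.32706928  0.2180882  -1.79567547] 0.03208485774342561
```

View pics/w12.png

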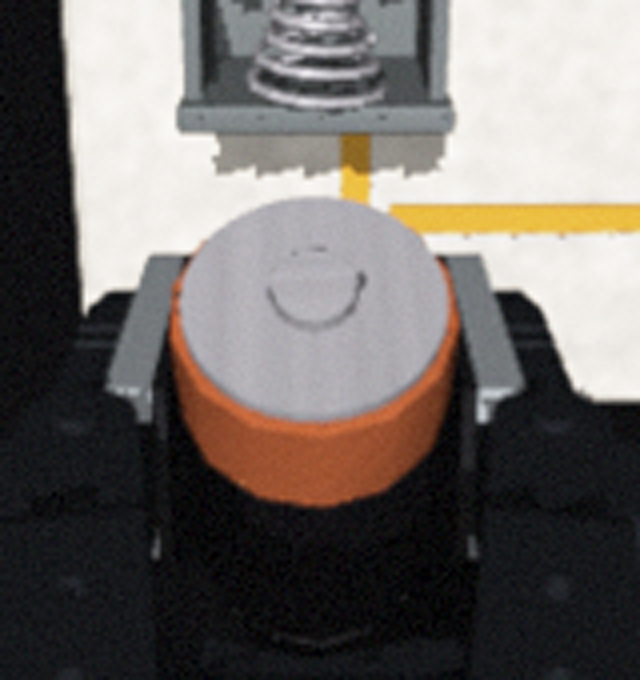

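```bash

python3 - <<'E'
from workcell import *
from h import *
o=get_obs();s=dict(np.load("w12.npz"))
q=lambda L:[(a/4+180,b/4+170) for a,b in L]
facefit(s,o,q([(200,300),(215,250),(250,220),(260,250),(262,330),(310,340),(366,330),(366,250),(385,225),(425,270),(430,320),(400,370),(315,405),(240,380)]))
R=[dep(s,a/4+180,b/4+170) for a,b in [(313,412),(313,203),(313,290),(186,312),(441,312),(313,500)]]
Rm=Rot.from_quat(o["ee_rot"]).as_matrix()
print(((np.array(R)-o["tool_pos"])@Rm*[1,1,-1]*1000).round(1))
E
```

```text
n [ 0.903 -0.004 -0.43 ] tilt 25.5 c mm [17.8 -0.1 34.4] rms 0.49216721631599597 1355
[[ 12.5  -0.3  44.2]
 [ 25.   -0.3  18.9]
 [ 20.7  -0.3  33.2]
 [ 18.1 -14.3  33.3]
 [ 18.7  13.6  34.5]
 [ -2.9  -0.3  38.1]]
```

```bash

python3 - <<'E'
from workcell import *
from h import *
print(plan(get_obs(),.5076,.0120,.08,np.radians(76.85)))
E
```

```text
('t cm', array([ 7.56,  0.01, -0.01]), 'spin', np.float64(-0.001), 'heading', np.float64(76.78))
```

{"op": "carry_out", "data": {
  "motion": [
    {"tx": 2.5,"ty": 0,"tz": 0,"spin": 0},
    {"tx": 2.5,"ty": 0,"tz": 0,"spin": 0},
    {"tx": 2.55,"ty": 0,"tz": 0,"spin": 0},
    {"tx": 0,"ty": 0,"tz": 0,"spin": 0},
    {"tx": 0,"ty": 0,"tz": 1.5,"spin": 0},
    {"tx": 0,"ty": 0,"tz": 0,"spin": 0},
    {"tx": 0,"ty": 0,"tz": 0,"spin": 0}
  ]
}}

```text
t: 20.48
tool_pos: [0.5078, 0.0109, 0.0656]
ee_rot: [0.784, 0.62, -0.001, -0.0]
force: [0.5, -0.4, -1.5]
width: 0.0319
```

```bash

python3 - <<'E'
from workcell import *
from h import *
o=get_obs();print(o["t"],o["tool_pos"],o["force"],plan(o,.5076,.0120,.036,np.radians(76.85)))
s=snapshot("wrist");np.savez("w13.npz",**s);crop(s,150,120,370,340,2.9,"pics/w13.png")
E
```

```text
20.475 [0.50779591 0.01089211 0.0655901 ] [ 0.53804783 -0.38982551 -1.53605684] ('t cm', array([ 0.1 , -0.04,  2.96]), 'spin', np.float64(-0.003), 'heading', np.float64(76.71))
```

View pics/w13.png

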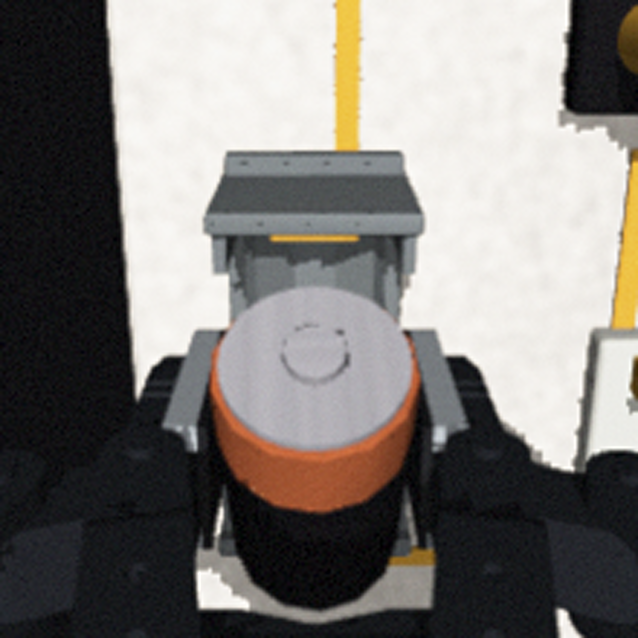

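```bash

python3 - <<'E'
from workcell import *
from h import *
o=get_obs();s=dict(np.load("w13.npz"))
Rm=Rot.from_quat(o["ee_rot"]).as_matrix()
for a,b in [(314,213),(314,234),(206,222),(424,222)]:
    print(((atz(s,a/2.9+150,b/2.9+120,.05)-o["tool_pos"])@Rm*1000).round(1))
for a,b in [(314,440),(314,292),(314,350),(225,365),(405,365),(314,220)]:
    print(((dep(s,a/2.9+150,b/2.9+120)-o["tool_pos"])@Rm*[1,1,-1]*1000).round(1))
E
```

```text
[28.  -1.  16.1]
[23.5 -1.  16.1]
[ 26.1 -23.3  16.1]
[26.1 21.7 16.1]
[13.6 -1.  44.4]
[25.  -1.  18.5]
[21.6 -1.  32.6]
[ 18.2 -14.7  31.1]
[19.  12.8 32.6]
[ 26.7  -1.  -15.6]
```

{"op": "carry_out", "data": {
  "motion": [
    {"tx": 0,"ty": 0,"tz": 1.0,"spin": 0},
    {"tx": 0,"ty": 0,"tz": 1.0,"spin": 0},
    {"tx": 0,"ty": 0,"tz": 0.5,"spin": 0},
    {"tx": 0,"ty": 0,"tz": 0.3,"spin": 0},
    {"tx": 0,"ty": 0,"tz": 0,"spin": 0}
  ]
}}

```text
t: 21.15
tool_pos: [0.5083, 0.0117, 0.0381]
ee_rot: [0.784, 0.621, 0.0, -0.0]
force: [0.0, 0.4, -1.6]
width: 0.0322
```

{"op": "carry_out", "data": {
  "motion": [
    {"tx": -0.25,"ty": 0,"tz": 0.1,"spin": 0},
    {"tx": -0.25,"ty": 0,"tz": 0.1,"spin": 0},
    {"tx": 0,"ty": 0,"tz": 0,"spin": 0},
    {"tx": 0,"ty": 0,"tz": 0,"spin": 0}
  ]
}}

```text
t: 21.65
tool_pos: [0.5079, 0.0069, 0.037]
ee_rot: [0.784, 0.621, 0.001, 0.0]
force: [-0.2, 3.2, 3.8]
width: 0.0322
```

```bash

python3 - <<'E'
from workcell import *
from h import *
o=get_obs();print(o["t"],o["tool_pos"],o["force"])
s=snapshot("wrist");np.savez("w14.npz",**s);crop(s,150,120,370,340,2.9,"pics/w14.png")
E
```

```text
21.65 [0.50785653 0.00690771 0.03702853] [-0.23458218  3.24793505  3.82526583]
```

View pics/w14.png

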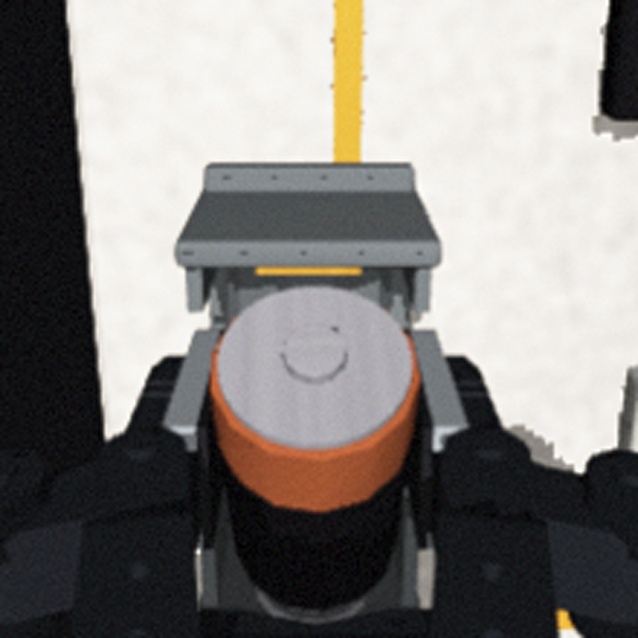

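```bash

python3 - <<'E'
from workcell import *
from h import *
o=get_obs();s=dict(np.load("w14.npz"))
Rm=Rot.from_quat(o["ee_rot"]).as_matrix()
for a,b in [(309,240),(309,265),(180,252),(438,252),(309,271)]:
    print(((atz(s,a/2.9+150,b/2.9+120,.05)-o["tool_pos"])@Rm*1000).round(1), ((dep(s,a/2.9+150,b/2.9+120)-o["tool_pos"])@Rm*[1,1,-1]*1000).round(1))
q=lambda L:[(a/2.9+150,b/2.9+120) for a,b in L]
for a,b in [(314,440),(314,292),(314,350),(225,365),(405,365)]:
    print(((dep(s,a/2.9+150,b/2.9+120)-o["tool_pos"])@Rm*[1,1,-1]*1000).round(1))
facefit(s,o,q([(230,360),(245,325),(265,310),(275,330),(275,380),(315,390),(355,380),(355,330),(370,310),(395,340),(400,370),(370,420),(315,435),(260,415)]))
E
```

```text
[ 32.2  -1.4 -13. ] [32.3 -1.4 13. ]
[ 27.7  -1.4 -13. ] [27.8 -1.4 13.3]
[ 30.1 -23.5 -13.1] [ 30.3 -23.4  13.7]
[ 30.1  20.7 -13. ] [29.9 20.7 12.6]
[ 26.6  -1.4 -13. ] [26.6 -1.4 13. ]
[12.9 -0.6 43.7]
[24.8 -0.6 18.1]
[21.5 -0.6 32.8]
[ 18.6 -14.2  32.1]
[19.  13.3 32.8]
n [ 0.909  0.001 -0.416] tilt 24.6 c mm [17.8 -0.5 34.3] rms 0.4681312225781897 1265
```

{"op": "carry_out", "data": {
  "motion": [
    {"tx": -0.1,"ty": -0.07,"tz": 0.1,"spin": 0},
    {"tx": 0,"ty": 0,"tz": 0.2,"spin": 0},
    {"tx": 0,"ty": 0,"tz": 0.2,"spin": 0},
    {"tx": 0,"ty": 0,"tz": 0,"spin": 0}
  ]
}}

```text
t: 22.2
tool_pos: [0.5079, 0.0062, 0.0329]
ee_rot: [0.784, 0.621, 0.002, 0.001]
force: [0.3, 4.9, 8.1]
width: 0.0321
```

{"op": "carry_out", "data": {
  "motion": [
    {"tx": 0,"ty": 0,"tz": 0.2,"spin": 0},
    {"tx": 0,"ty": 0,"tz": 0.2,"spin": 0},
    {"tx": 0,"ty": 0,"tz": 0,"spin": 0}
  ]
}}

```text
t: 22.58
tool_pos: [0.5082, 0.0071, 0.03]
ee_rot: [0.784, 0.621, 0.003, 0.0]
force: [-1.6, 7.5, 12.7]
width: 0.0322
```

```bash

python3 - <<'E'
from workcell import *
from h import *
o=get_obs();print(o["t"],o["tool_pos"],o["force"])
s=snapshot("wrist");np.savez("w15.npz",**s);crop(s,150,120,370,340,2.9,"pics/w15.png")
E
```

```text
22.575 [0.50822047 0.00706912 0.03002451] [-1.60222172  7.45814223 12.68350793]
```

View pics/w15.png

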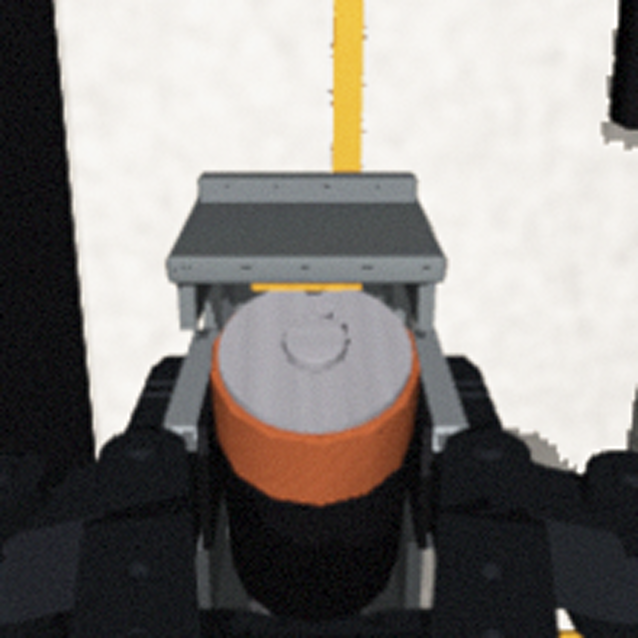

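{"op": "carry_out", "data": {
  "motion": [
    {"tx": -0.15,"ty": 0,"tz": 0.15,"spin": 0},
    {"tx": 0,"ty": 0,"tz": 0.2,"spin": 0},
    {"tx": 0,"ty": 0,"tz": 0.2,"spin": 0},
    {"tx": 0,"ty": 0,"tz": 0,"spin": 0}
  ]
}}

```text
t: 23.12
tool_pos: [0.5075, 0.0068, 0.0264]
ee_rot: [0.783, 0.622, 0.003, -0.001]
force: [-5.8, 10.3, 21.9]
width: 0.0319
```

{"op": "carry_out", "data": {
  "motion": [
    {"tx": 0,"ty": 0,"tz": 0.2,"spin": 0},
    {"tx": 0,"ty": 0,"tz": 0.2,"spin": 0},
    {"tx": 0,"ty": 0,"tz": 0,"spin": 0}
  ]
}}

```text
t: 23.5
tool_pos: [0.5074, 0.0068, 0.0256]
ee_rot: [0.783, 0.622, 0.003, -0.001]
force: [-12.3, 10.8, 38.3]
width: 0.0318
```

```bash

python3 - <<'E'
from workcell import *
from h import *
o=get_obs();print(o["t"],o["tool_pos"],o["force"])
s=snapshot("wrist");np.savez("w16.npz",**s);crop(s,150,120,370,340,2.9,"pics/w16.png")
E
```

```text
23.5 [0.50738278 0.00684269 0.02560333] [-12.33921176  10.84155634  38.26672171]
```

View pics/w16.png

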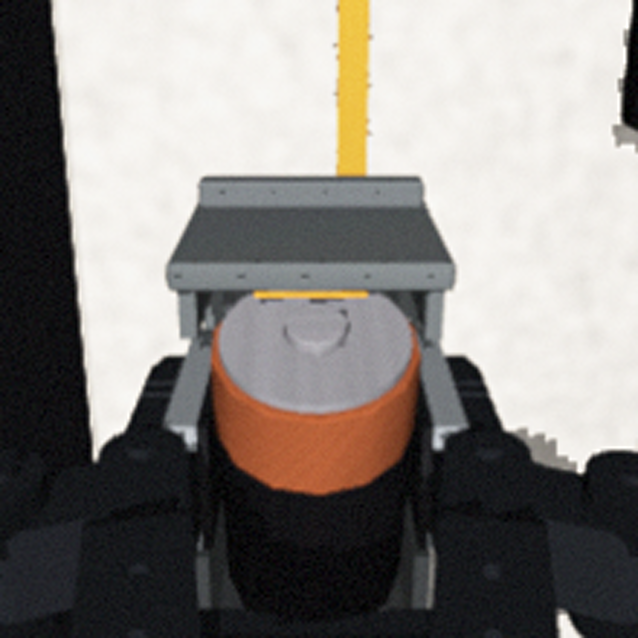

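{"op": "carry_out", "data": {
  "motion": [
    {"tx": 0,"ty": 0,"tz": -0.35,"spin": 0},
    {"tx": 0,"ty": 0,"tz": 0,"spin": 0}
  ]
}}

```text
t: 23.8
tool_pos: [0.5071, 0.0068, 0.0257]
ee_rot: [0.783, 0.622, 0.003, -0.001]
force: [-6.1, 9.9, 21.6]
width: 0.0325
```

```bash

python3 - <<'E'
from workcell import *
from h import *
o=get_obs();print(o["t"],o["tool_pos"],o["force"],o["torque"]);s=snapshot("wrist");np.savez("w17.npz",**s);crop(s,150,120,370,340,2.9,"pics/w17.png")
Rm=Rot.from_quat(o["ee_rot"]).as_matrix()
P=lambda a,b:((dep(s,a/2.9+150,b/2.9+120)-o["tool_pos"])@Rm*[1,1,-1]*1000).round(1)
for n,a,b in [("wall out",309,265),("wall in",309,285),("wL",175,278),("wR",450,278),("contact",315,296),("ftop",314,405),("fbot",314,302),("nub",314,328),("fL",225,350),("fR",410,350),("fingL",185,400),("fingR",450,400),("cellend",314,590)]: print(n,P(a,b))
q=lambda L:[(a/2.9+150,b/2.9+120) for a,b in L]
facefit(s,o,q([(230,350),(245,320),(270,310),(275,330),(280,355),(315,365),(355,350),(355,320),(370,310),(395,330),(400,350),(370,385),(315,400),(260,385)]))
E
```

```text
23.8 [0.50709218 0.00681993 0.02566461] [-6.07467925  9.88499669 21.60400569] [1.86891721 1.52026374 0.04126743]
wall out [32.1 -1.4 24.6]
wall in [28.6 -1.4 24.3]
wL [ 29.7 -22.6  24.1]
wR [29.6 21.  23.7]
contact [27.2 -0.4 25.5]
ftop [18.5 -0.6 43.6]
fbot [24.3 -0.6 21. ]
nub [24.2 -0.6 30.7]
fL [ 21.9 -13.9  33.5]
fR [21.3 14.  32.3]
fingL [ 11.9 -20.8  31.1]
fingR [11.5 20.9 30.4]
cellend [-21.9  -0.6  34.5]
n [ 0.97   0.006 -0.244] tilt 14.1 c mm [21.2 -0.6 34. ] rms 0.39151910958437736 963
```

View pics/w17.png

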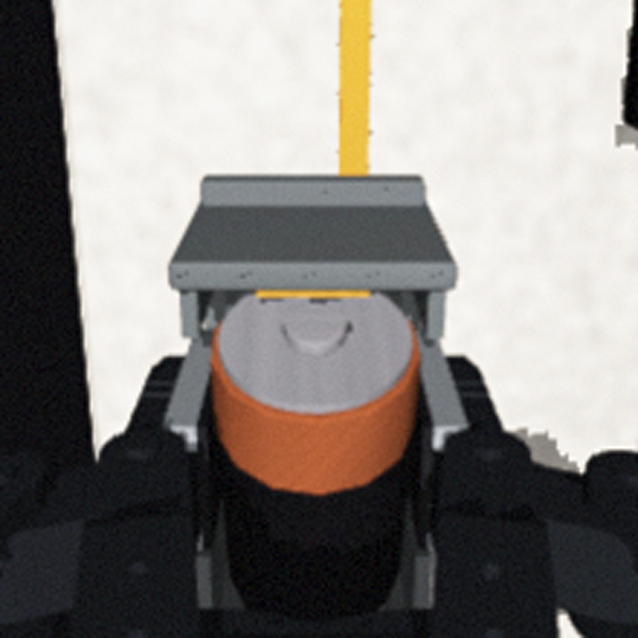

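{"op": "carry_out", "data": {
  "motion": [
    {"tx": 0,"ty": 0,"tz": -0.3,"spin": 0},
    {"tx": 0,"ty": 0,"tz": 0,"spin": 0}
  ],
  "force": 20
}}

```text
t: 24.1
tool_pos: [0.507, 0.0065, 0.0261]
ee_rot: [0.783, 0.622, 0.002, -0.001]
force: [-1.4, 8.6, 10.7]
width: 0.032
```

{"op": "carry_out", "data": {
  "motion": [
    {"tx": 0,"ty": 0,"tz": -0.1,"spin": 0},
    {"tx": 0,"ty": 0,"tz": 0,"spin": 0},
    {"tx": 0,"ty": 0,"tz": 0,"spin": 0}
  ],
  "fingers": 46
}}

```text
t: 24.48
tool_pos: [0.5054, 0.0037, 0.0245]
ee_rot: [0.784, 0.621, -0.001, -0.0]
force: [-0.3, -0.1, -0.3]
width: 0.0391
```

```bash

python3 - <<'E'
from workcell import *
from h import *
o=get_obs();print(o["t"],o["tool_pos"],o["force"],o["width"]);s=snapshot("wrist");np.savez("w18.npz",**s);crop(s,150,120,370,340,2.9,"pics/w18.png")
E
```

```text
24.475 [0.50535617 0.00370289 0.02447436] [-0.29705445 -0.14028931 -0.33403641] 0.0390519972560423
```

View pics/w18.png

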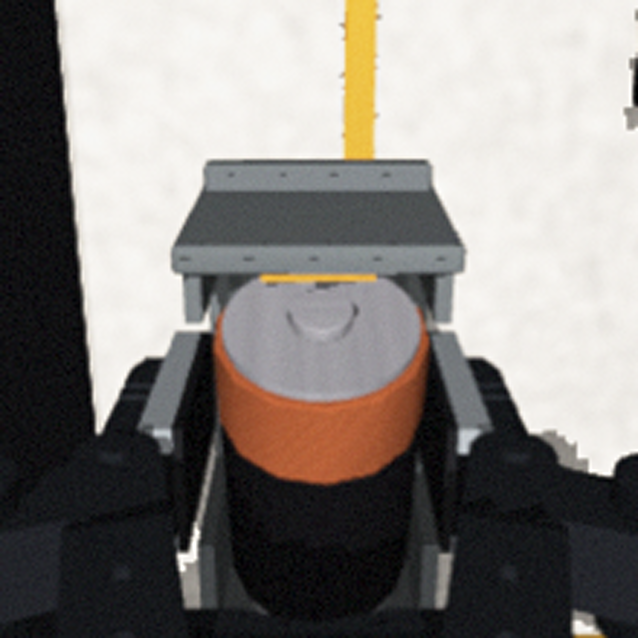

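{"op": "carry_out", "data": {
  "motion": [
    {"tx": 0,"ty": 0,"tz": 0,"spin": 0},
    {"tx": 0,"ty": 0,"tz": 0,"spin": 0},
    {"tx": 0,"ty": 0,"tz": -1.5,"spin": 0},
    {"tx": 0,"ty": 0,"tz": -3,"spin": 0},
    {"tx": 0,"ty": 0,"tz": -3,"spin": 0},
    {"tx": 0,"ty": 0,"tz": 0,"spin": 0}
  ],
  "fingers": 60
}}

```text
t: 25.28
tool_pos: [0.509, 0.004, 0.1047]
ee_rot: [0.784, 0.621, 0.003, 0.003]
force: [1.3, 0.1, 0.8]
width: 0.0513
```

{"op": "carry_out", "data": {
  "motion": [
    {"tx": 1.5,"ty": 0,"tz": 0,"spin": 0},
    {"tx": 0,"ty": 0,"tz": 0,"spin": 0},
    {"tx": 0,"ty": 0,"tz": 0,"spin": 0},
    {"tx": 0,"ty": 0,"tz": 0,"spin": 0},
    {"tx": 0,"ty": 0,"tz": 0,"spin": 0},
    {"tx": 0,"ty": 0,"tz": 0,"spin": 0}
  ],
  "fingers": 0
}}

```text
t: 26.02
tool_pos: [0.5094, 0.0188, 0.1002]
ee_rot: [0.784, 0.621, -0.0, -0.0]
force: [-0.5, 0.1, 0.1]
width: -0.0
```

```bash

python3 - <<'E'
from workcell import *
from h import *
o=get_obs();print(o["t"],o["tool_pos"],o["force"],o["width"]);s=snapshot("wrist");np.savez("w19.npz",**s);crop(s,130,70,370,310,2.7,"pics/w19.png")
E
```

```text
26.025 [0.50938835 0.01878421 0.10023772] [-0.48817409  0.13686103  0.05550784] -3.0872034968766976e-05
```

View pics/w19.png

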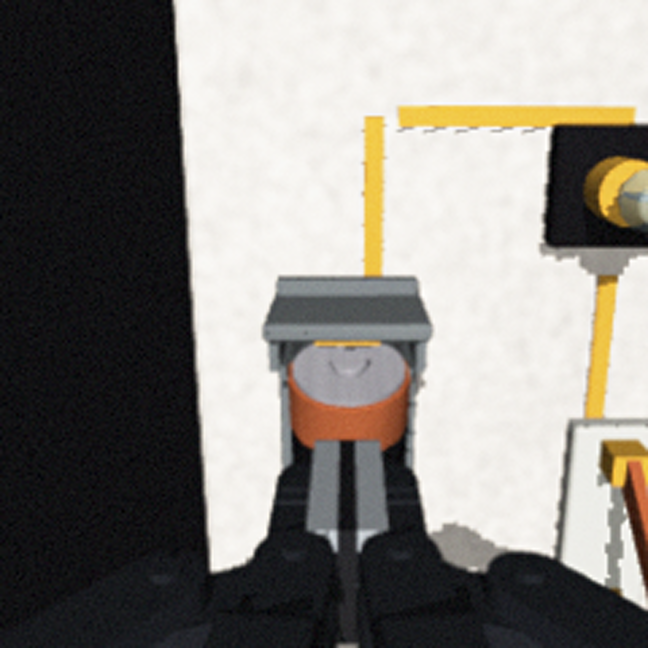

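{"op": "carry_out", "data": {
  "motion": [
    {"tx": -0.1,"ty": 0,"tz": 1.5,"spin": 0},
    {"tx": 0,"ty": 0,"tz": 1.2,"spin": 0},
    {"tx": 0,"ty": 0,"tz": 0.3,"spin": 0},
    {"tx": 0,"ty": 0,"tz": 0,"spin": 0}
  ]
}}

```text
t: 26.58
tool_pos: [0.5088, 0.0179, 0.0698]
ee_rot: [0.784, 0.621, -0.001, -0.0]
force: [-0.3, -0.5, -0.4]
width: -0.0
```

{"op": "carry_out", "data": {
  "motion": [
    {"tx": 0,"ty": 0,"tz": 0.2,"spin": 0},
    {"tx": 0,"ty": 0,"tz": 0.2,"spin": 0},
    {"tx": 0,"ty": 0,"tz": 0,"spin": 0}
  ]
}}

```text
t: 26.95
tool_pos: [0.51, 0.0183, 0.067]
ee_rot: [0.784, 0.621, 0.001, 0.0]
force: [0.5, 2.0, 3.5]
width: -0.0001
```

{"op": "carry_out", "data": {
  "motion": [
    {"tx": 0,"ty": 0,"tz": 0.2,"spin": 0},
    {"tx": 0,"ty": 0,"tz": 0.1,"spin": 0},
    {"tx": 0,"ty": 0,"tz": 0,"spin": 0}
  ]
}}

```text
t: 27.32
tool_pos: [0.5103, 0.0189, 0.0642]
ee_rot: [0.784, 0.621, 0.002, 0.0]
force: [0.5, 4.2, 4.4]
width: -0.0
```

Moving down at only about 4 N; continue.

{"op": "carry_out", "data": {
  "motion": [
    {"tx": 0,"ty": 0,"tz": 0.2,"spin": 0},
    {"tx": 0,"ty": 0,"tz": 0.1,"spin": 0},
    {"tx": 0,"ty": 0,"tz": 0,"spin": 0}
  ]
}}

```text
t: 27.7
tool_pos: [0.5095, 0.018, 0.0604]
ee_rot: [0.784, 0.621, 0.0, 0.0]
force: [1.7, 3.1, 4.3]
width: 0.0002
```

{"op": "carry_out", "data": {
  "motion": [
    {"tx": 0,"ty": 0,"tz": 0.15,"spin": 0},
    {"tx": 0,"ty": 0,"tz": 0.1,"spin": 0},
    {"tx": 0,"ty": 0,"tz": 0,"spin": 0}
  ]
}}

```text
t: 28.08
tool_pos: [0.5091, 0.0179, 0.0576]
ee_rot: [0.784, 0.621, -0.0, -0.0]
force: [0.4, 3.3, 3.8]
width: 0.0004
```

{"op": "carry_out", "data": {
  "motion": [
    {"tx": 0,"ty": 0,"tz": 0.1,"spin": 0},
    {"tx": 0,"ty": 0,"tz": 0.1,"spin": 0},
    {"tx": 0,"ty": 0,"tz": 0,"spin": 0}
  ]
}}

```text
t: 28.45
tool_pos: [0.5094, 0.0182, 0.0569]
ee_rot: [0.784, 0.621, 0.0, 0.0]
force: [-1.3, 3.4, 9.2]
width: -0.0
```

{"op": "carry_out", "data": {
  "motion": [
    {"tx": 0,"ty": 0,"tz": 0.1,"spin": 0},
    {"tx": 0,"ty": 0,"tz": 0,"spin": 0}
  ]
}}

```text
t: 28.7
tool_pos: [0.5095, 0.0182, 0.0568]
ee_rot: [0.784, 0.621, 0.001, 0.0]
force: [-1.5, 3.6, 13.4]
width: 0.0001
```

Seated at z ≈ 0.057 (force now rises without travel). Retreat and look.

{"op": "carry_out", "data": {
  "motion": [
    {"tx": 0,"ty": 0,"tz": -1,"spin": 0},
    {"tx": 0,"ty": 0,"tz": -3,"spin": 0},
    {"tx": -2,"ty": 0,"tz": -4,"spin": 0},
    {"tx": -2,"ty": 0,"tz": -4,"spin": 0},
    {"tx": 0,"ty": 0,"tz": 0,"spin": 0},
    {"tx": 0,"ty": 0,"tz": 0,"spin": 0}
  ]
}}

```text
t: 29.45
tool_pos: [0.4992, -0.0214, 0.1735]
ee_rot: [0.784, 0.621, -0.001, -0.001]
force: [0.4, -0.5, -0.4]
width: -0.0002
```

```bash

python3 - <<'E'
from workcell import *
from h import *
o=get_obs();print(o["t"],o["tool_pos"],o["force"],o["width"]);s=snapshot("wrist");np.savez("w20.npz",**s);crop(s,210,90,310,220,5,"pics/w20.png")
s=snapshot("top");np.savez("t20.npz",**s);crop(s,0,80,512,320,1.56,"pics/t20.png")
E
```

```text
29.45 [ 0.49920902 -0.02141722  0.17354457] [ 0.43899895 -0.45187895 -0.42223035] -0.00015662075425860742
```

View pics/w20.png

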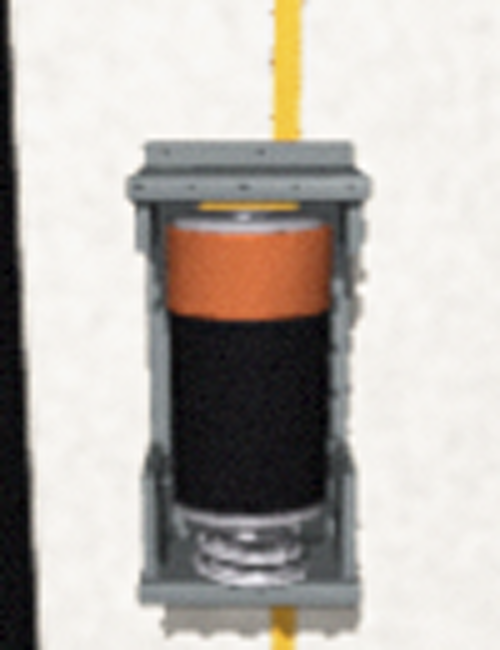

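View pics/t20.png

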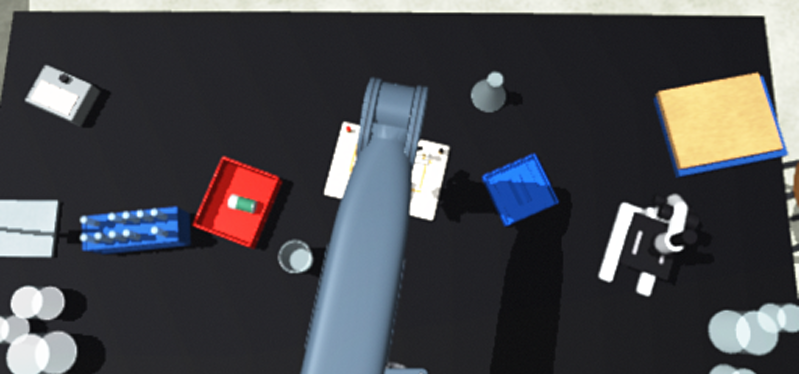

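```bash

python3 - <<'E'
from h import *
s=dict(np.load("w20.npz"))
h=np.radians(76.8);e=np.array([np.cos(h),np.sin(h)]);f=np.array([np.sin(h),-np.cos(h)]);S=np.array([.5054,.0026])
for n,a,b in [("top+",250,245),("top mid",250,380),("top-",250,500),("plus edge",250,232),("minus edge",250,518),("contact",250,206),("wall p",250,187),("wall s",250,592)]:
    X=np.median([dep(s,a/5+210+i,b/5+90) for i in (-1,0,1)],axis=0);d=X[:2]-S;print(n,(d@e*1000).round(1),(d@f*1000).round(1),(X[2]*1000).round(1))
E
```

```text
top+ 24.4 0.3 57.6
top mid -0.9 0.3 57.6
top- -24.5 0.3 57.5
plus edge 26.6 0.3 56.0
minus edge -28.5 0.3 56.9
contact 30.8 0.3 49.8
wall p 34.3 0.3 50.6
wall s -46.4 0.4 50.1
```

Depth readings show the cell level along its length (57.5 to 57.6 mm at the top), against the contact and clear of the tool. I'm handing the job in.

```bash

python3 - <<'E'
from workcell import *
print(close_job()); print(get_obs()["t"])
E
```

```text
the job is handed in; nothing more can be done
None
the job is handed in; nothing more can be done
```

The flat cell is in the red tub and the fresh cell is seated in the holder. I handed the job in after about 29.5 s of the 67 s; no verdict was reported.

**How it went:**
- I lifted the flat cell out and set it down in the tub.
- I gripped the fresh cell in the tray. The tool itself cannot tilt, so I pressed the cell's plus end on the top of the holder's spring-end wall until it turned to about 25° in the fingers.
- I lowered it minus end first against the spring. It stopped at about 14° tilt with the wrist force at 38 N, so I backed off and let go. I then pushed the plus end down with closed fingers, which took about 4 N, rising to 13 N once it was down.

**Last checks:**
- **Fresh cell:** depth readings put its top at 57.5–57.6 mm above the bench along its whole length (57 expected), about 0.3 mm off the holder's axis. The plus end lies against the contact and the spring is visibly pushed in.
- **Flat cell:** it lies in the tub, seen in the final top view.
- **Surroundings:** the beaker, flask, microscope and rack look unmoved in that same view, and the arm stood clear with no force on it.
- **Not checked at the end:** the arm hid most of the board in the final top view. I last saw the knife switch open and the lamp untouched in earlier wrist pictures, and nothing went near either afterwards. I inferred the spring's travel from where the cell sits rather than measuring it.

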